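Change the jar behind the stamps

TASK

The red-lidded jar in the metal stand is hemmed in by two wooden stamps: first stand both stamps upright on the blue mat, then move the red-lidded jar to the middle of the cork coaster and put the cream-lidded jar that stands alone on the dark stone slab in its place, centred in the middle of the stand in front of the backrest. Only then put each stamp back, upright, on the spot in the stand where that same stamp stood at the start. Keep both jars upright, let go of everything, and leave the round cutter, the scraper and the measuring spoon where they are.

Things in the scene. Friction and masses are not known exactly. Their poses are not given: they have to be found in the camera images.
- stamp_light: Light-brown wooden cake stamp, 74 mm tall, loose, 60 g: a 36 mm square foot, 21 mm high, and a round handle about 24 mm thick. Origin at the centre of the underside, z up. Starts on the left or right place of the stand; pick it by the handle, about 60 mm above its underside, fingers closing along the stand's x (front to back), as the jar stands close beside it.
- stamp_dark: Dark-brown wooden cake stamp, otherwise the same as the light one. Starts on the other outer place of the stand.
- jar_red: Glass jar with a red lid and brown contents, 53 mm in diameter, 56 mm tall, 0.1 to 0.2 kg, loose. Origin at the centre of the underside, z up. It acts as a 47 mm square block with its sides along its own x and y: grip it across y (or x) at about 36 mm above its underside. Starts upright on the middle place of the stand, turned as the stand is.
- jar_cream: Glass jar with a cream-coloured lid and green contents, 59 mm in diameter, 64 mm tall, 0.1 to 0.2 kg, loose. Origin at the centre of the underside, z up. It acts as a 52 mm square block with its sides along its own x and y: grip it across y (or x) at about 36 mm above its underside. Starts on the dark stone slab, turned less than 0.35 rad; put it in the stand with its axes along the stand's.
- stand: Fixed metal stand on the dark stone slab (its top 40 mm above the table), base 100 (x) by 200 mm (y), its top 8 mm above the slab. Origin at the base's centre, on the slab; x to the rear, y left. Middle (jar) place at x = 0, y = 0; stamp places at x = -8, y = +54 and -54 mm (stamps start within 2 mm). Backrest behind the middle only: 70 mm wide, front at x = +36 mm, top 64 mm above the slab.
- mat: Fixed blue mat, the side area for the stamps while they are out: 100 mm (x) by 170 mm (y), 3 mm thick. Origin at the centre of its underside, on the slab; z up. The stamps may stand anywhere on it with the whole foot, for example at y = +45 mm and -45 mm.
- coaster: Fixed round cork coaster, 90 mm in diameter, 6 mm thick: the new place of the red-lidded jar. Origin at the centre of its underside, on the slab; z up.
- cutter: Round steel cutter ring, 64 mm in diameter, 36 mm tall, loose on the slab; a bystander to leave alone. Origin at the centre of its underside.
- scraper: Dough scraper with a wooden grip, 108 x 142 x 25 mm, lying loose on the slab; a bystander to leave alone. Origin at the centre of its underside.
- spoon: Small measuring spoon, 45 x 146 x 14 mm, lying loose on the slab; a bystander to leave alone. Origin at the centre of its underside.

How it is judged:
By the outcome, as a careful person would: the job done as asked, in the order asked, and still so for the second after the job is handed in, with the robot touching nothing.
It also fails if it takes over 128 s, if anything falls off the work surface, if the arm or the gripper's body presses on something with over 40 N, if the wrist force passes 120 N, or if a joint passes its speed limit or range.

ROBOT

A 6-joint arm with a two-finger parallel gripper is mounted at the origin on a cart in front of the work surface, level with it; the furniture and walls round the work are solid. World frame = base frame: x ahead of the robot, y to its left, z up, the work surface at z = 0. Lengths are in m, angles in rad, forces in N, time in s.
With the tool pointing down it reaches from about 0.375 to 0.975 m from the base axis. Payload 3.8 kg.
Tool frame: the origin (TCP) lies where the fingers leave the gripper's body, on its centre line; the fingertips stand 73 mm ahead of it and the grasp point (between the pads) lies 54 mm ahead of it; z points along the fingers, y is the line along which they close (so a half turn about z gives the same grasp; the last joint's range is limited). The gripper opens to 85 mm and grips with 20 to 120 N. Pads are 22 mm wide; open, the fingers measure 114 mm over their backs; the gripper's body (76 mm by 85 mm) begins 54 mm behind the grasp point. The pads swing forward as they close: fully open they stand 13 mm farther back than shut.
Start: joints at [-1.269, 0.264, 1.604, -0, 1.274, -0.037], TCP at [0.224, -0.637, 0.304] pointing down, gripper open.
Joint ranges: [-2.63, 2.63], [-0.94, 2.18], [0.31, 2.57], [-1.31, 4.45], [0, 2.66], [-2.55, 2.55]. Speed limits (rad/s): [2.57, 2.57, 3.14, 3.14, 3.14, 3.14].

INTERFACE

Orientations are given as a rotation vector (axis times angle).
In Python, from workcell import read_state, viewer, bot gives the robot as it stands.
- The arm moves only by the tool jog_arm, never from a script. Its argument "increments" is a list that holds one entry, the list of rows, each a list of 7 numbers: the shift along the tool's x, y, z in units of 30 mm (1.0 is 30 mm), then the turn, a rotation vector about the tool's x, y, z in units of 6 degrees (1.0 is 6 degrees), then the opening, from -1 (shut) to 1 (fully open). A call has exactly 5 rows; each row shifts and turns the commanded pose from where the row before left it, along the tool's axes as they then stand; what a row does not reach is not made up. A row lasts 1/12 s, in which the tool goes at most 41.7 mm and 7.16 degrees, less where a joint would pass 70% of its speed; a pose out of reach is approached as far as the arm can. A call is refused whole if a number of a shift passes 1 or a number of a turn 1, either way. A call with a gripper value outside its range is refused whole. The fingers move at their own pace and stop on an object; "force" is the grip in N (left out, the last holds). Time passes only in rows, so rows that do not move let the fingers close, or fill a call up. It gives the time, the measured TCP pose, the force, the opening and the grip force at its end, in the units of the state.
- read_state(): the state, without advancing time (a new reading comes with each control period).
- viewer.read_camera(name): name is "side" or "top"; returns (picture, depth): 384x512x3 uint8, blue, green, red; 384x512 float32, m along the optical axis (not along the pixel's ray), 0 where there is no reading.
- viewer.camera_params(name): a dict with "fx", "fy", "cx", "cy" (pixels), "R" (3x3) and "t" (3): a world point X has camera coordinates R X + t. Camera axes: x right, y down, z forward; pixel columns grow to the right and rows downward; lengths in m; the calibration is good to about 2 mm. A picture is of the moment at which its call begins. camera_params takes no time and is no camera call.
- bot.finish_job(): hands the job in; it is judged then, once.
The state is a dict: "time": time; "q": joint angles; "joint_vel": joint speeds; "joint_torque": joint torques, N m; "tool_pos": TCP position; "tcp_rot": TCP orientation; "wrist_force": force on the tool from outside, world axes, zero at the start; "torque": the same for the moment, N m; "width": opening from 0.0 (shut) to 1.0 (fully open); "grip_force": force on a finger pad.
Only numpy, scipy, OpenCV 4.12 (cv2) and the standard library are available. Lean on these libraries where they do the work, as an engineer would, in place of code of your own. Each camera call takes 0.05 s, during which the arm holds its last target. There are 200 camera calls.

## Working session

There is one attempt and no reset: what is moved stays moved. The work goes in short steps, Python scripts to look and compute and a tool call to move; the robot and the scene stay as the last step left them, time stands still between calls to the robot, and variables do not carry over. Pictures are saved under pics/ and viewed, at most 14 in all, crops included, and the job is handed in when it is done.

Besides the shell and the picture viewer there is one more tool, called after "Request:" as name(argument=value, ...), one argument or row to a line, values as JSON. jog_arm: Moves the arm, as the interface text tells. Its arguments: {"type":"object","properties":{"increments":{"type":"array","items":{"type":"array","items":{"type":"array","items":{"type":"number"}}}},"force":{"type":"number"}},"required":["increments"]}

```bash
mkdir -p pics; ls
python3 - <<'E'
from workcell import read_state, viewer
import cv2,numpy as np
s=read_state();print(s)
for n in("top","side"):
    im,d=viewer.read_camera(n);np.savez(f"{n}0.npz",im=im,d=d);cv2.imwrite(f"pics/{n}0.png",im)
    print(viewer.camera_params(n))
E
```

```text
pics
{'time': 0.0, 'q': array([-1.26891340e+00,  2.64734365e-01,  1.60536057e+00,  4.65461526e-06,
        1.27368393e+00, -3.68836706e-02]), 'joint_vel': array([-0.00106645, -0.00054745, -0.00014675, -0.00045449, -0.00020034,
       -0.00084044]), 'joint_torque': array([ 3.97270969e-04, -5.15107799e+01, -3.67317116e+01,  8.80017637e-05,
        1.29002100e-02,  1.30745966e-05]), 'tool_pos': array([ 0.22416212, -0.6360987 ,  0.30258175]), 'tcp_rot': array([-3.09449677e+00, -5.29224897e-01,  4.46449204e-04]), 'wrist_force': array([-0.69952227, -0.40568755, -0.15367811]), 'torque': array([ 0.00629737, -0.00499007, -0.04514301]), 'grip_force': 0.0, 'width': 0.9949200305095445}
{'fx': 409.93829126371816, 'fy': 409.93829126371816, 'cx': 247.82660475232586, 'cy': 197.13920015507367, 'R': array([[ 0.0938606 , -0.99557513,  0.00451134],
       [-0.96961863, -0.09243976, -0.22648311],
       [ 0.22589798,  0.01688357, -0.97400464]]), 't': array([-0.05620925,  0.52403551,  0.99730562])}
{'fx': 402.1343352437631, 'fy': 402.1343352437631, 'cx': 247.51204664924944, 'cy': 186.30370111496308, 'R': array([[-0.81018196, -0.58617218, -0.00271419],
       [-0.31550945,  0.43997659, -0.84075822],
       [ 0.49402326, -0.68031079, -0.54140396]]), 't': array([0.43652918, 0.22728133, 0.96561236])}
```

View pics/top0.png

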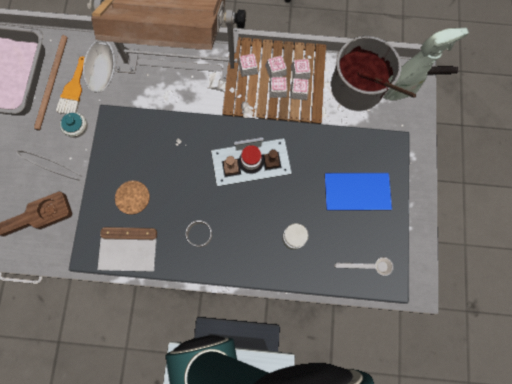

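View pics/side0.png

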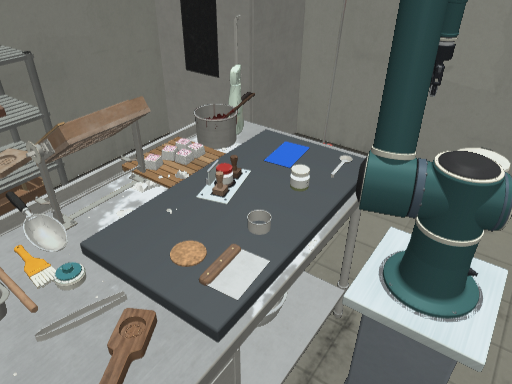

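The top view shows the stand at about (251,161), with the red lid at (251,157), the left stamp at (231,166) and the right stamp at (273,159). The mat is at (358,191), the coaster at (131,197) and the cream jar at (295,236). The side view agrees with this layout.

```bash
cat > h.py <<'E'
import cv2,numpy as np
from workcell import read_state, viewer
from scipy.spatial.transform import Rotation as Ro
def cast(n,uv,z):
    p=viewer.camera_params(n);R,t=p["R"],p["t"];uv=np.atleast_2d(uv).astype(float)
    r=np.c_[(uv[:,0]-p["cx"])/p["fx"],(uv[:,1]-p["cy"])/p["fy"],np.ones(len(uv))]@R
    c=-R.T@t
    return c+r*((z-c[2])/r[:,2])[:,None]
def proj(n,X):
    p=viewer.camera_params(n);x=np.atleast_2d(X)@p["R"].T+p["t"]
    return np.c_[x[:,0]/x[:,2]*p["fx"]+p["cx"],x[:,1]/x[:,2]*p["fy"]+p["cy"]]
def snap(n,name):
    im,d=viewer.read_camera(n);cv2.imwrite(f"pics/{name}.png",im);np.savez(f"{name}.npz",im=im,d=d);return im,d
def blob(m,box):
    x0,y0,x1,y1=box;k=np.zeros(m.shape,np.uint8);k[y0:y1,x0:x1]=m[y0:y1,x0:x1]
    cs,_=cv2.findContours(k,cv2.RETR_EXTERNAL,cv2.CHAIN_APPROX_NONE)
    return max(cs,key=cv2.contourArea)[:,0,:]
def rect(P):
    (c,s,a)=cv2.minAreaRect((P[:,:2]*1000).astype(np.float32)); return np.round(c,1),np.round(s,1),round(a,1)
def cyl(P):
    c,r=cv2.minEnclosingCircle((P[:,:2]*1000).astype(np.float32)); return np.round(c,1),round(r,1)
E
python3 - <<'E'
from h import *
im=np.load("top0.npz")["im"];d=np.load("top0.npz")["d"]
hsv=cv2.cvtColor(im,cv2.COLOR_BGR2HSV);H,S,V=cv2.split(hsv)
def m(c): return c.astype(np.uint8)
b=blob(m((H>100)&(H<130)&(S>150)),(310,160,410,225));print("mat",rect(cast("top",b,.043)))
b=blob(m((H<25)&(S>70)&(V>70)),(105,170,160,222));print("coaster",cyl(cast("top",b,.046)),rect(cast("top",b,.046)))
b=blob(m(V>140),(275,215,320,258));print("cream",cyl(cast("top",b,.104)),rect(cast("top",b,.104)))
b=blob(m(((H<8)|(H>172))&(S>150)&(V>90)),(230,135,275,180));print("redlid",cyl(cast("top",b,.104)),rect(cast("top",b,.104)))
k=m((V>95)&(S<60));b=blob(k,(200,142,300,195));print("stand",rect(cast("top",b,.048)))
for u,v in((231,160),(273,153),(251,157),(295,236),(40+100,220),(232,166)): print((u,v),cast("top",(u,v),.11).round(3),d[v,u])
c=cv2.resize(im[130:260,195:325],None,fx=4.6,fy=4.6,interpolation=cv2.INTER_CUBIC);cv2.imwrite("pics/crop0.png",c)
E
```

```text
mat (array([ 575.5, -292.6]), array([ 97.8, 170.3]), 5.5)
coaster (array([502. , 295.6]), 45.6) (array([501.4, 295. ]), array([89.1, 88.7]), 8.5)
cream (array([ 433.3, -130.8]), 30.4) (array([ 433.2, -131. ]), array([57.5, 59.2]), 49.8)
redlid (array([628.1,  -4.9]), 23.9) (array([628.1,  -4.8]), array([45.3, 45.6]), 5.5)
stand (array([627.6,  -4.9]), array([105.2, 204.9]), 15.0)
(231, 160) [[0.607 0.044 0.11 ]] 1.0152297
(273, 153) [[ 0.635 -0.06   0.11 ]] 1.0183556
(251, 157) [[ 0.619 -0.006  0.11 ]] 1.0349586
(295, 236) [[ 0.431 -0.129  0.11 ]] 0.9923524
(140, 220) [[0.434 0.247 0.11 ]] 1.0595533
(232, 166) [[0.591 0.04  0.11 ]] 1.0496244
```

View pics/crop0.png

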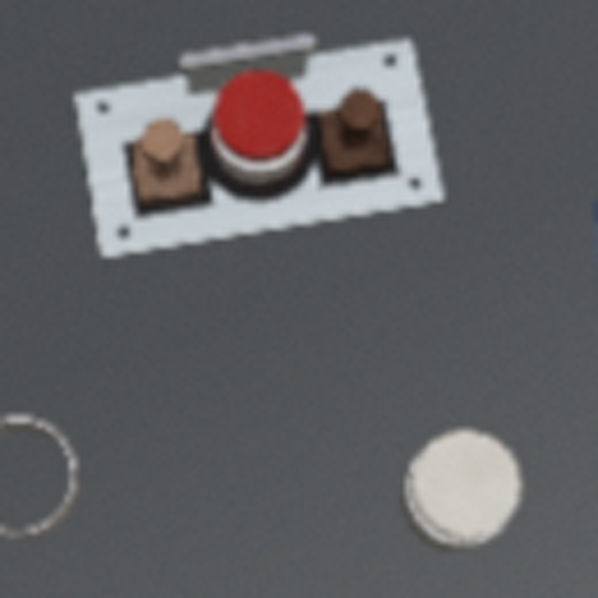

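Request:
jog_arm(
  increments=[
    [[0, 0, 0, 0, 0, -1, 1], [0, 0, 0, 0, 0, -1, 1], [0, 0, 0, 0, 0, -1, 1], [0, 0, 0, 0, 0, -1, 1], [0, 0, 0, 0, 0, -1, 1]],
  ],
)

```text
time: 0.52
tool_pos: [0.2242, -0.6363, 0.3031]
tcp_rot: [-2.849, -1.32, -0.0]
wrist_force: [-0.2, -0.0, 1.0]
width: 0.998
grip_force: 0.0
```

Request:
jog_arm(
  increments=[
    [[0, 0, 0, 0, 0, -1, 1], [0, 0, 0, 0, 0, -1, 1], [0, 0, 0, 0, 0, -1, 1], [0, 0, 0, 0, 0, -1, 1], [0, 0, 0, 0, 0, -1, 1]],
  ],
)

```text
time: 0.93
tool_pos: [0.2242, -0.6363, 0.3031]
tcp_rot: [-2.411, -2.012, -0.001]
wrist_force: [-0.1, -1.4, -0.3]
width: 1.0
grip_force: 0.0
```

Request:
jog_arm(
  increments=[
    [[0, 0, 0, 0, 0, -1, 1], [0, 0, 0, 0, 0, -1, 1], [0, 0, 0, 0, 0, -1, 1], [0, 0, 0, 0, 0, -1, 1], [0, 0, 0, 0, 0, -0.27, 1]],
  ],
)

```text
time: 1.35
tool_pos: [0.2242, -0.6363, 0.3031]
tcp_rot: [-1.905, -2.497, -0.001]
wrist_force: [-1.5, 0.0, -0.1]
width: 1.001
grip_force: 0.0
```

Request:
jog_arm(
  increments=[
    [[0.8, 0.95, 0, 0, 0, 0, 1], [0.8, 0.95, 0, 0, 0, 0, 1], [0.8, 0.95, 0, 0, 0, 0, 1], [0.8, 0.95, 0, 0, 0, 0, 1], [0.8, 0.95, 0, 0, 0, 0, 1]],
  ],
)

```text
time: 1.77
tool_pos: [0.3312, -0.4821, 0.3032]
tcp_rot: [-1.912, -2.491, -0.001]
wrist_force: [0.6, -0.2, 0.5]
width: 0.999
grip_force: 0.0
```

Request:
jog_arm(
  increments=[
    [[0.8, 0.95, 0, 0, 0, 0, 1], [0.8, 0.95, 0, 0, 0, 0, 1], [0.8, 0.95, 0, 0, 0, 0, 1], [0.8, 0.95, 0, 0, 0, 0, 1], [0.8, 0.95, 0, 0, 0, 0, 1]],
  ],
)

```text
time: 2.18
tool_pos: [0.4378, -0.3291, 0.3035]
tcp_rot: [-1.912, -2.492, -0.0]
wrist_force: [0.5, -0.7, 0.2]
width: 0.999
grip_force: 0.0
```

Request:
jog_arm(
  increments=[
    [[0.8, 0.95, 0, 0, 0, 0, 1], [0.8, 0.95, 0, 0, 0, 0, 1], [0.8, 0.95, 0, 0, 0, 0, 1], [0.8, 0.95, 0, 0, 0, 0, 1], [0.8, 0.95, 0, 0, 0, 0, 1]],
  ],
)

```text
time: 2.6
tool_pos: [0.5443, -0.1762, 0.3035]
tcp_rot: [-1.911, -2.492, 0.0]
wrist_force: [0.2, -0.7, 0.2]
width: 0.995
grip_force: 0.0
```

```bash
cat >> h.py <<'E'
def st():
    s=read_state();R=Ro.from_rotvec(s["tcp_rot"]).as_matrix()
    print("t",round(s["time"],2),"pos",(s["tool_pos"]*1000).round(1),"a",np.degrees(np.arctan2(R[1,0],R[0,0])).round(2),"zax",R[:,2].round(3),"w",round(s["width"],3),"gf",round(s["grip_force"],1),"F",s["wrist_force"].round(1));return s,R
def go(target,a=None):
    s,R=st();d=R.T@(np.array(target)/1000-s["tool_pos"]);print("to",target,"units",(d/.03).round(2),"turnz" if a is not None else "", None if a is None else -round((a-np.degrees(np.arctan2(R[1,0],R[0,0])))/6,2), "tilt xy units",(np.degrees(np.array([np.cross(R[:,2],[0,0,-1])@R[:,0],np.cross(R[:,2],[0,0,-1])@R[:,1]]))/6).round(3))
E
python3 - <<'E'
from h import *
go((634,-59,250),105)
# handle tops
im=np.load("top0.npz")["im"].copy();
for s in((-8,54),(-8,-54)):
    a=np.radians(15);p=np.array([627.8+s[0]*np.cos(a)-s[1]*np.sin(a),-4.9+s[0]*np.sin(a)+s[1]*np.cos(a),122])/1000;print(p,proj("top",p),proj("side",p))
side=np.load("side0.npz")["im"];c=cv2.resize(side[140:210,190:260],None,fx=8,fy=8,interpolation=cv2.INTER_CUBIC)
t=cv2.resize(im[140:180,215:290],None,fx=8,fy=8,interpolation=cv2.INTER_CUBIC)
o=np.zeros((600,1170,3),np.uint8);o[:560,:560]=c;o[:320,565:1165]=t;cv2.imwrite("pics/c1.png",cv2.resize(o,(800,410)))
E
```

```text
t 2.6 pos [ 544.3 -176.2  303.5] a 105.03 zax [-0.001  0.    -1.   ] w 0.995 gf 0.0 F [ 0.2 -0.7  0.2]
to (634, -59, 250) units [3.   3.9  1.78] turnz 0.01 tilt xy units [-0.005 -0.003]
[0.60609636 0.04518944 0.122     ] [[230.17300681 158.63065994]] [[219.51340779 170.24990856]]
[ 0.63404882 -0.05913055  0.122     ] [[273.01718063 151.79016893]] [[233.76457327 153.77550721]]
```

View pics/c1.png

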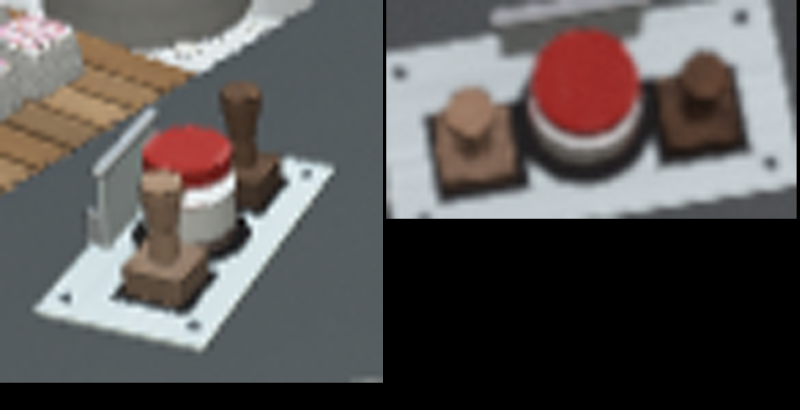

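The handle tops in the crop, light at (230,159) and dark at (273.5,152) in the top view, match the predicted stamp places. I'll check the heights from depth and move above the dark stamp.

Run:
```python
from h import *
for n,pts in(("top",[(230,159),(273,152),(251,155),(295,234),(220,172),(358,191),(131,197),(200,190)]),("side",[(219,172),(219,173),(234,156),(224,167),(300,170),(205,193)])):
    d=np.load(n+"0.npz")["d"];p=viewer.camera_params(n);R,t=p["R"],p["t"]
    for u,v in pts:
        z=d[v,u];X=R.T@(z*np.array([(u-p["cx"])/p["fx"],(v-p["cy"])/p["fy"],1])-t);print(n,u,v,(X*1000).round(1))
```

```text
top 230 159 [605.1  45.5 122. ]
top 273 152 [634.6 -59.2 118.9]
top 251 155 [624.7  -5.1 109.5]
top 295 234 [ 436.1 -129.3  106.3]
top 220 172 [590.2  73.3  50.2]
top 358 191 [ 575.2 -293.8   42.6]
top 131 197 [501.8 297.8  45.4]
top 200 190 [538.4 121.   42.3]
side 219 172 [605.2  48.9 118.2]
side 219 173 [601.2  53.8 118.6]
side 234 156 [628.4 -52.9 118.7]
side 224 167 [ 6.266e+02 -2.000e-01  1.047e+02]
side 300 170 [ 431.7 -120.8  103.2]
side 205 193 [638.8  78.4  47.8]
```

Request:
jog_arm(
  increments=[
    [[0.6, 0.78, 0.3, 0, 0, 0, 1], [0.6, 0.78, 0.3, 0, 0, 0, 1], [0.6, 0.78, 0.3, 0, 0, 0, 1], [0.6, 0.78, 0.4, 0, 0, 0, 1], [0.6, 0.78, 0.48, 0, 0, 0, 1]],
  ],
)

```text
time: 3.02
tool_pos: [0.6344, -0.0594, 0.2503]
tcp_rot: [1.911, 2.493, 0.001]
wrist_force: [0.7, -1.0, -0.1]
width: 1.002
grip_force: 0.0
```

Run:
```python
from h import *
go((634,-59,162),105)
im,_=snap("side","s2");cv2.imwrite("pics/s2c.png",cv2.resize(im[90:230,160:300],None,fx=4,fy=4,interpolation=cv2.INTER_CUBIC))
```

```text
t 3.02 pos [634.4 -59.4 250.3] a 105.05 zax [ 0.001 -0.    -1.   ] w 1.002 gf 0.0 F [ 0.7 -1.  -0.1]
to (634, -59, 162) units [ 0.02 -0.01  2.94] turnz 0.01 tilt xy units [0.007 0.003]
```

View pics/s2c.png

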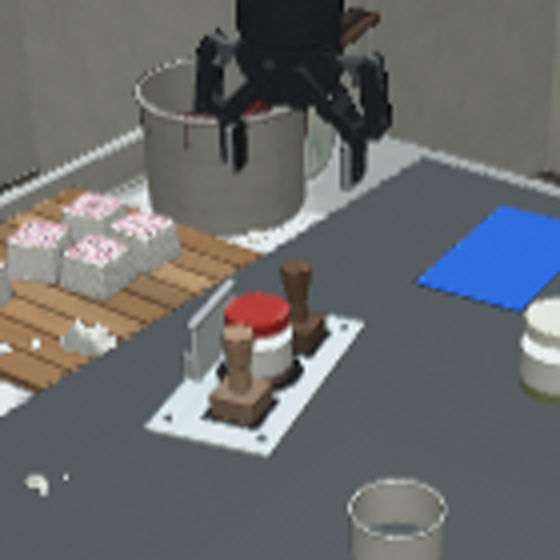

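The gripper straddles the dark stamp at crop (296,265), with the fingers in line with the stand's x. Next I descend and grip.

Request:
jog_arm(
  increments=[
    [[0, 0, 0.8, 0, 0, 0, 1], [0, 0, 0.8, 0, 0, 0, 1], [0, 0, 0.7, 0, 0, 0, 1], [0, 0, 0.6, 0, 0, 0, 1], [0, 0, 0, 0, 0, 0, 1]],
  ],
)

```text
time: 3.48
tool_pos: [0.6299, -0.0603, 0.158]
tcp_rot: [-1.906, -2.486, 0.008]
wrist_force: [-0.9, 0.0, -1.4]
width: 0.999
grip_force: 0.0
```

Request:
jog_arm(
  increments=[
    [[0, 0, 0, 0, 0, 0, -1], [0, 0, 0, 0, 0, 0, -1], [0, 0, 0, 0, 0, 0, -1], [0, 0, 0, 0, 0, 0, -1], [0, 0, 0, 0, 0, 0, -1]],
  ],
  force=40,
)

```text
time: 3.9
tool_pos: [0.6343, -0.061, 0.1651]
tcp_rot: [1.911, 2.491, 0.002]
wrist_force: [1.0, -0.1, 0.7]
width: 0.303
grip_force: 0.0
```

Request:
jog_arm(
  increments=[
    [[0, 0, 0, 0, 0, 0, -1], [0, 0, 0, 0, 0, 0, -1], [0, 0, 0, 0, 0, 0, -1], [0, 0, 0, 0, 0, 0, -1], [0, 0, 0, 0, 0, 0, -1]],
  ],
)

```text
time: 4.32
tool_pos: [0.6343, -0.061, 0.1651]
tcp_rot: [1.91, 2.491, 0.002]
wrist_force: [-0.9, -0.2, 6.3]
width: 0.253
grip_force: 39.2
```

Request:
jog_arm(
  increments=[
    [[0, 0, -0.4, 0, 0, 0, -1], [0, 0, -0.8, 0, 0, 0, -1], [0, 0, -0.9, 0, 0, 0, -1], [0, 0, -0.9, 0, 0, 0, -1], [0, 0, 0, 0, 0, 0, -1]],
  ],
)

```text
time: 4.73
tool_pos: [0.6366, -0.0612, 0.2611]
tcp_rot: [1.906, 2.485, 0.009]
wrist_force: [1.1, -0.4, 1.1]
width: 0.255
grip_force: 39.3
```

Run:
```python
from h import *
go((580,-337,260),105)
im,_=snap("side","s3");cv2.imwrite("pics/s3c.png",cv2.resize(im[90:230,160:300],None,fx=4,fy=4,interpolation=cv2.INTER_CUBIC))
```

```text
t 4.73 pos [636.6 -61.2 261.1] a 105.03 zax [ 0.011 -0.001 -1.   ] w 0.255 gf 39.3 F [ 1.1 -0.4  1.1]
to (580, -337, 260) units [-8.39 -4.21  0.03] turnz 0.0 tilt xy units [0.097 0.04 ]
```

View pics/s3c.png

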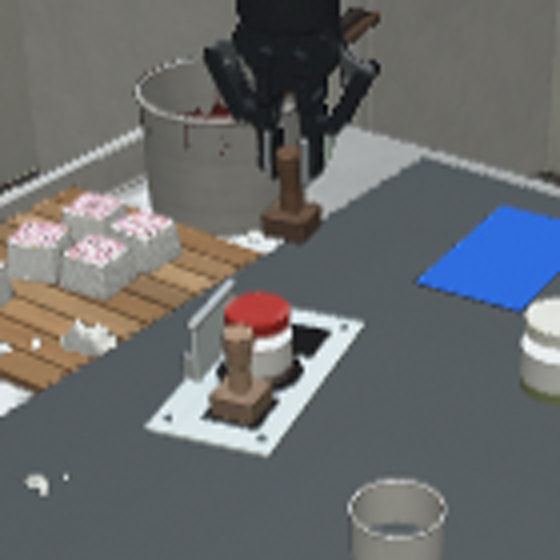

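The dark stamp is held upright above the stand, at crop (290,200). Next I carry it to the mat.

Request:
jog_arm(
  increments=[
    [[-0.84, -0.4, 0, 0, 0, 0, -1], [-0.84, -0.4, 0, 0, 0, 0, -1], [-0.84, -0.4, 0, 0, 0, 0, -1], [-0.84, -0.4, 0, 0, 0, 0, -1], [-0.84, -0.4, 0, 0, 0, 0, -1]],
  ],
)

```text
time: 5.2
tool_pos: [0.607, -0.1988, 0.252]
tcp_rot: [-1.91, -2.491, 0.001]
wrist_force: [0.1, -0.4, 0.0]
width: 0.253
grip_force: 39.3
```

Request:
jog_arm(
  increments=[
    [[-0.84, -0.4, 0, 0, 0, 0, -1], [-0.84, -0.4, 0, 0, 0, 0, -1], [-0.84, -0.4, 0, 0, 0, 0, -1], [-0.84, -0.4, 0, 0, 0, 0, -1], [-0.84, -0.4, 0, 0, 0, 0, -1]],
  ],
)

```text
time: 5.62
tool_pos: [0.5817, -0.3361, 0.2518]
tcp_rot: [-1.91, -2.491, 0.0]
wrist_force: [1.0, -0.3, -1.0]
width: 0.251
grip_force: 39.3
```

Request:
jog_arm(
  increments=[
    [[0, 0, 0, 0, 0, 0, -1], [0, 0, 0, 0, 0, 0, -1], [0, 0, 0.7, 0, 0, 0, -1], [0, 0, 0.5, 0, 0, 0, -1], [0, 0, 0, 0, 0, 0, -1]],
  ],
)

```text
time: 6.03
tool_pos: [0.5809, -0.3327, 0.2126]
tcp_rot: [-1.906, -2.487, 0.001]
wrist_force: [-0.5, 0.8, -2.5]
width: 0.254
grip_force: 39.3
```

Run:
```python
from h import *
go((580,-337,160.5),105)
```

```text
t 6.03 pos [ 580.9 -332.7  212.6] a 105.08 zax [-0.007  0.005 -1.   ] w 0.254 gf 39.3 F [-0.5  0.8 -2.5]
to (580, -337, 160.5) units [-0.14 -0.06  1.73] turnz 0.01 tilt xy units [-0.052 -0.063]
```

Request:
jog_arm(
  increments=[
    [[0, 0, 0.5, 0, 0, 0, -1], [0, 0, 0.5, 0, 0, 0, -1], [0, 0, 0.4, 0, 0, 0, -1], [0, 0, 0.2, 0, 0, 0, -1], [0, 0, 0, 0, 0, 0, -1]],
  ],
)

```text
time: 6.45
tool_pos: [0.5821, -0.334, 0.1674]
tcp_rot: [-1.909, -2.49, 0.0]
wrist_force: [-0.5, -0.3, -0.9]
width: 0.252
grip_force: 39.3
```

Request:
jog_arm(
  increments=[
    [[0, 0, 0, 0, 0, 0, -1], [0, 0, 0.1, 0, 0, 0, -1], [0, 0, 0, 0, 0, 0, -1], [0, 0, 0, 0, 0, 0, -1], [0, 0, 0, 0, 0, 0, -1]],
  ],
)

```text
time: 6.87
tool_pos: [0.5832, -0.3355, 0.1672]
tcp_rot: [1.911, 2.492, 0.0]
wrist_force: [-0.4, -0.1, -0.5]
width: 0.254
grip_force: 39.3
```

Run:
```python
from h import *
go((580,-337,160.5),105)
```

```text
t 6.87 pos [ 583.2 -335.5  167.2] a 105.03 zax [ 0.001 -0.001 -1.   ] w 0.254 gf 39.3 F [-0.4 -0.1 -0.5]
to (580, -337, 160.5) units [-0.02 -0.12  0.22] turnz 0.0 tilt xy units [0.007 0.007]
```

Request:
jog_arm(
  increments=[
    [[0, 0, 0.1, 0, 0, 0, -1], [0, 0, 0.05, 0, 0, 0, -1], [0, 0, 0.05, 0, 0, 0, -1], [0, 0, 0, 0, 0, 0, -1], [0, 0, 0, 0, 0, 0, -1]],
  ],
)

```text
time: 7.28
tool_pos: [0.5829, -0.3353, 0.1603]
tcp_rot: [-1.912, -2.493, -0.0]
wrist_force: [0.4, 0.1, -0.5]
width: 0.253
grip_force: 39.3
```

Run:
```python
from h import *
go((580,-337,160.5),105)
```

```text
t 7.28 pos [ 582.9 -335.3  160.3] a 105.03 zax [-0.  0. -1.] w 0.253 gf 39.3 F [ 0.4  0.1 -0.5]
to (580, -337, 160.5) units [-0.03 -0.11 -0.01] turnz 0.0 tilt xy units [-0.001 -0.001]
```

Request:
jog_arm(
  increments=[
    [[0, 0, 0.03, 0, 0, 0, -1], [0, 0, 0, 0, 0, 0, -1], [0, 0, 0, 0, 0, 0, -1], [0, 0, 0, 0, 0, 0, -1], [0, 0, 0, 0, 0, 0, -1]],
  ],
)

```text
time: 7.7
tool_pos: [0.583, -0.3354, 0.1603]
tcp_rot: [1.911, 2.493, -0.0]
wrist_force: [-2.1, 0.8, 6.3]
width: 0.255
grip_force: 39.8
```

Request:
jog_arm(
  increments=[
    [[0, 0, 0.03, 0, 0, 0, -1], [0, 0, 0, 0, 0, 0, -1], [0, 0, 0, 0, 0, 0, -1], [0, 0, 0, 0, 0, 0, -1], [0, 0, 0, 0, 0, 0, -1]],
  ],
)

```text
time: 8.12
tool_pos: [0.5831, -0.3355, 0.1602]
tcp_rot: [1.911, 2.492, -0.0]
wrist_force: [-3.8, 1.1, 9.0]
width: 0.252
grip_force: 40.2
```

Request:
jog_arm(
  increments=[
    [[0, 0, 0, 0, 0, 0, 1], [0, 0, 0, 0, 0, 0, 1], [0, 0, 0, 0, 0, 0, 1], [0, 0, 0, 0, 0, 0, 1], [0, 0, 0, 0, 0, 0, 1]],
  ],
)

```text
time: 8.53
tool_pos: [0.5828, -0.3351, 0.1581]
tcp_rot: [-1.911, -2.492, 0.0]
wrist_force: [0.2, -0.2, -0.7]
width: 0.94
grip_force: 0.0
```

Request:
jog_arm(
  increments=[
    [[0, 0, -0.3, 0, 0, 0, 1], [0, 0, -0.8, 0, 0, 0, 1], [0, 0, -0.8, 0, 0, 0, 1], [0, 0, -0.8, 0, 0, 0, 1], [0, 0, -0.4, 0, 0, 0, 1]],
  ],
)

```text
time: 8.95
tool_pos: [0.5843, -0.3361, 0.2561]
tcp_rot: [1.908, 2.489, 0.001]
wrist_force: [1.7, -0.4, 0.2]
width: 1.001
grip_force: 0.0
```

Request:
jog_arm(
  increments=[
    [[0.8, 0.27, 0, 0, 0, 0, 1], [0.8, 0.27, 0, 0, 0, 0, 1], [0.8, 0.27, 0, 0, 0, 0, 1], [0.8, 0.27, 0, 0, 0, 0, 1], [0.8, 0.27, 0, 0, 0, 0, 1]],
  ],
)

```text
time: 9.37
tool_pos: [0.5907, -0.2078, 0.2517]
tcp_rot: [-1.912, -2.492, -0.0]
wrist_force: [-1.0, 0.8, 0.2]
width: 1.003
grip_force: 0.0
```

Request:
jog_arm(
  increments=[
    [[0.8, 0.27, 0, 0, 0, 0, 1], [0.8, 0.27, 0, 0, 0, 0, 1], [0.8, 0.27, 0, 0, 0, 0, 1], [0.8, 0.27, 0, 0, 0, 0, 1], [0.8, 0.27, 0, 0, 0, 0, 1]],
  ],
)

```text
time: 9.78
tool_pos: [0.5988, -0.0813, 0.2517]
tcp_rot: [-1.912, -2.493, 0.0]
wrist_force: [-0.0, 0.3, 0.6]
width: 0.998
grip_force: 0.0
```

Request:
jog_arm(
  increments=[
    [[0.8, 0.27, 0, 0, 0, 0, 1], [0.8, 0.27, 0, 0, 0, 0, 1], [0.8, 0.27, 0, 0, 0, 0, 1], [0.8, 0.27, 0, 0, 0, 0, 1], [0.8, 0.27, 0, 0, 0, 0, 1]],
  ],
)

```text
time: 10.2
tool_pos: [0.6068, 0.0451, 0.2517]
tcp_rot: [-1.912, -2.493, 0.0]
wrist_force: [0.4, -0.3, 0.3]
width: 1.0
grip_force: 0.0
```

Request:
jog_arm(
  increments=[
    [[0, 0, 0, 0, 0, 0, 1], [0, 0, 0, 0, 0, 0, 1], [0, 0, 0, 0, 0, 0, 1], [0, 0, 0, 0, 0, 0, 1], [0, 0, 0, 0, 0, 0, 1]],
  ],
)

```text
time: 10.62
tool_pos: [0.6069, 0.0428, 0.2517]
tcp_rot: [1.913, 2.492, -0.0]
wrist_force: [-0.7, -0.8, -0.2]
width: 1.002
grip_force: 0.0
```

Run:
```python
from h import *
go((605.5,45.4,164),105)
im,_=snap("side","s4");cv2.imwrite("pics/s4c.png",cv2.resize(im[90:240,170:370],None,fx=4,fy=4,interpolation=cv2.INTER_CUBIC))
```

```text
t 10.62 pos [606.9  42.8 251.7] a 104.96 zax [-0. -0. -1.] w 1.002 gf 0.0 F [-0.7 -0.8 -0.2]
to (605.5, 45.4, 164) units [ 0.1  -0.02  2.92] turnz -0.01 tilt xy units [-0.001  0.002]
```

View pics/s4c.png

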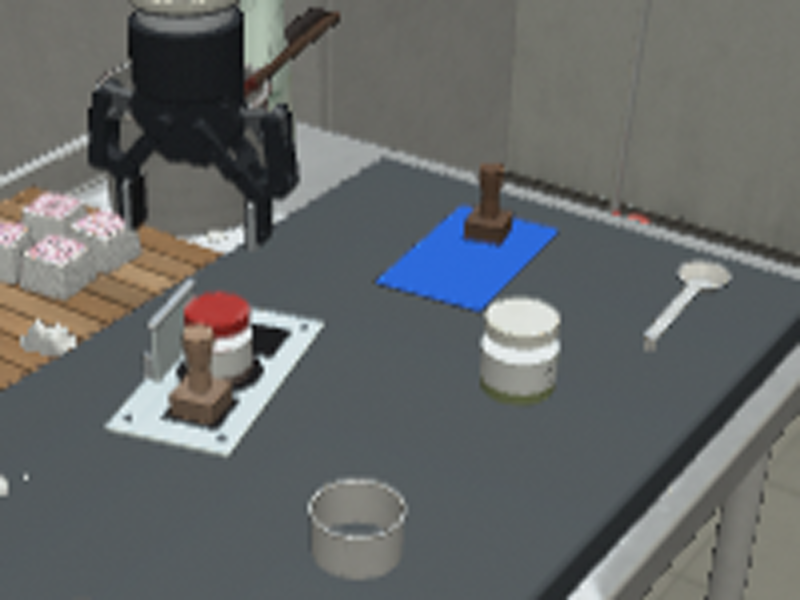

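The dark stamp stands upright on the blue mat at crop (489,215). Next I grasp the light stamp.

Request:
jog_arm(
  increments=[
    [[0.1, 0, 0.7, 0, 0, 0, 1], [0, 0, 0.8, 0, 0, 0, 1], [0, 0, 0.8, 0, 0, 0, 1], [0, 0, 0.55, 0, 0, 0, 1], [0, 0, 0, 0, 0, 0, 1]],
  ],
)

```text
time: 11.08
tool_pos: [0.6032, 0.0458, 0.1616]
tcp_rot: [-1.909, -2.487, 0.008]
wrist_force: [-1.8, -0.5, -0.1]
width: 0.999
grip_force: 0.0
```

Request:
jog_arm(
  increments=[
    [[0, 0, 0, 0, 0, 0, 1], [0, 0, 0, 0, 0, 0, -1], [0, 0, 0, 0, 0, 0, -1], [0, 0, 0, 0, 0, 0, -1], [0, 0, 0, 0, 0, 0, -1]],
  ],
  force=40,
)

```text
time: 11.5
tool_pos: [0.607, 0.0468, 0.1677]
tcp_rot: [1.911, 2.491, 0.003]
wrist_force: [-0.4, -0.2, 0.1]
width: 0.451
grip_force: 0.0
```

Request:
jog_arm(
  increments=[
    [[0, 0, 0, 0, 0, 0, -1], [0, 0, 0, 0, 0, 0, -1], [0, 0, 0, 0, 0, 0, -1], [0, 0, 0, 0, 0, 0, -1], [0, 0, 0, 0, 0, 0, -1]],
  ],
)

```text
time: 11.92
tool_pos: [0.6066, 0.0468, 0.1673]
tcp_rot: [1.911, 2.492, 0.001]
wrist_force: [-1.8, -0.1, 6.0]
width: 0.252
grip_force: 39.3
```

Request:
jog_arm(
  increments=[
    [[0, 0, -0.4, 0, 0, 0, -1], [0, 0, -0.8, 0, 0, 0, -1], [0, 0, -0.9, 0, 0, 0, -1], [0, 0, -0.8, 0, 0, 0, -1], [0, 0, -0.3, 0, 0, 0, -1]],
  ],
)

```text
time: 12.33
tool_pos: [0.6079, 0.0469, 0.2668]
tcp_rot: [1.909, 2.489, 0.006]
wrist_force: [0.9, 1.3, -0.2]
width: 0.252
grip_force: 39.3
```

Run:
```python
from h import *
go((571,-250,250),105)
```

```text
t 12.33 pos [607.9  46.9 266.8] a 105.04 zax [ 0.006  0.    -1.   ] w 0.252 gf 39.3 F [ 0.9  1.3 -0.2]
to (571, -250, 250) units [-9.24 -3.76  0.55] turnz 0.01 tilt xy units [0.058 0.013]
```

Request:
jog_arm(
  increments=[
    [[-0.77, -0.31, 0, 0, 0, 0, -1], [-0.77, -0.31, 0, 0, 0, 0, -1], [-0.77, -0.31, 0, 0, 0, 0, -1], [-0.77, -0.31, 0, 0, 0, 0, -1], [-0.77, -0.31, 0, 0, 0, 0, -1]],
  ],
)

```text
time: 12.75
tool_pos: [0.5905, -0.0777, 0.2614]
tcp_rot: [-1.911, -2.492, 0.001]
wrist_force: [0.1, -0.4, -0.2]
width: 0.252
grip_force: 39.3
```

Request:
jog_arm(
  increments=[
    [[-0.77, -0.31, 0, 0, 0, 0, -1], [-0.77, -0.31, 0, 0, 0, 0, -1], [-0.77, -0.31, 0, 0, 0, 0, -1], [-0.77, -0.31, 0, 0, 0, 0, -1], [-0.77, -0.31, 0, 0, 0, 0, -1]],
  ],
)

```text
time: 13.17
tool_pos: [0.5755, -0.2014, 0.2614]
tcp_rot: [-1.911, -2.492, 0.0]
wrist_force: [0.1, 0.1, -1.4]
width: 0.255
grip_force: 39.3
```

Request:
jog_arm(
  increments=[
    [[-0.77, -0.31, 0, 0, 0, 0, -1], [-0.77, -0.31, 0, 0, 0, 0, -1], [0, 0, 0.8, 0, 0, 0, -1], [0, 0, 0.8, 0, 0, 0, -1], [0, 0, 0.8, 0, 0, 0, -1]],
  ],
)

```text
time: 13.58
tool_pos: [0.57, -0.2506, 0.1893]
tcp_rot: [1.913, 2.491, 0.0]
wrist_force: [-0.2, -0.3, -1.6]
width: 0.25
grip_force: 39.3
```

Request:
jog_arm(
  increments=[
    [[0, 0, 0.4, 0, 0, 0, -1], [0, 0, 0.2, 0, 0, 0, -1], [0, 0, 0, 0, 0, 0, -1], [0, 0, 0, 0, 0, 0, -1], [0, 0, 0, 0, 0, 0, -1]],
  ],
)

```text
time: 14.0
tool_pos: [0.5714, -0.2502, 0.1739]
tcp_rot: [1.91, 2.491, 0.001]
wrist_force: [-0.9, -0.3, -1.2]
width: 0.256
grip_force: 39.3
```

Run:
```python
from h import *
go((571,-250,162.3),105)
```

```text
t 14.0 pos [ 571.4 -250.2  173.9] a 105.05 zax [ 0.003 -0.001 -1.   ] w 0.256 gf 39.3 F [-0.9 -0.3 -1.2]
to (571, -250, 162.3) units [ 0.01 -0.01  0.39] turnz 0.01 tilt xy units [0.021 0.018]
```

Request:
jog_arm(
  increments=[
    [[0, 0, 0.15, 0, 0, 0, -1], [0, 0, 0.1, 0, 0, 0, -1], [0, 0, 0.07, 0, 0, 0, -1], [0, 0, 0.03, 0, 0, 0, -1], [0, 0, 0, 0, 0, 0, -1]],
  ],
)

```text
time: 14.42
tool_pos: [0.5704, -0.2499, 0.1623]
tcp_rot: [1.911, 2.493, 0.0]
wrist_force: [-1.3, 1.0, 3.4]
width: 0.253
grip_force: 39.7
```

Request:
jog_arm(
  increments=[
    [[0, 0, 0.03, 0, 0, 0, -1], [0, 0, 0, 0, 0, 0, -1], [0, 0, 0, 0, 0, 0, -1], [0, 0, 0, 0, 0, 0, -1], [0, 0, 0, 0, 0, 0, -1]],
  ],
)

```text
time: 14.83
tool_pos: [0.5705, -0.2501, 0.1623]
tcp_rot: [1.911, 2.492, 0.0]
wrist_force: [-3.7, 0.6, 7.0]
width: 0.248
grip_force: 40.1
```

Request:
jog_arm(
  increments=[
    [[0, 0, 0, 0, 0, 0, 1], [0, 0, 0, 0, 0, 0, 1], [0, 0, 0, 0, 0, 0, 1], [0, 0, 0, 0, 0, 0, 1], [0, 0, 0, 0, 0, 0, 1]],
  ],
)

```text
time: 15.25
tool_pos: [0.5701, -0.2498, 0.1604]
tcp_rot: [-1.911, -2.493, 0.0]
wrist_force: [-0.3, -0.0, -0.6]
width: 0.941
grip_force: 0.0
```

Request:
jog_arm(
  increments=[
    [[0, 0, -0.3, 0, 0, 0, 1], [0, 0, -0.8, 0, 0, 0, 1], [0, 0, -0.8, 0, 0, 0, 1], [0, 0, -0.8, 0, 0, 0, 1], [0, 0, -0.4, 0, 0, 0, 1]],
  ],
)

```text
time: 15.67
tool_pos: [0.5716, -0.2505, 0.258]
tcp_rot: [1.909, 2.489, 0.002]
wrist_force: [0.5, -0.6, 1.1]
width: 0.999
grip_force: 0.0
```

Request:
jog_arm(
  increments=[
    [[0.74, 0.4, 0, 0, 0, 0, 1], [0.74, 0.4, 0, 0, 0, 0, 1], [0.74, 0.4, 0, 0, 0, 0, 1], [0.74, 0.4, 0, 0, 0, 0, 1], [0.74, 0.4, 0, 0, 0, 0, 1]],
  ],
)

```text
time: 16.08
tool_pos: [0.5994, -0.1261, 0.2538]
tcp_rot: [-1.912, -2.492, -0.0]
wrist_force: [-0.3, 0.3, 0.6]
width: 0.999
grip_force: 0.0
```

Request:
jog_arm(
  increments=[
    [[0.74, 0.4, 0, 0, 0, 0, 1], [0.74, 0.4, 0, 0, 0, 0, 1], [0.74, 0.4, 0, 0, 0, 0, 1], [0.74, 0.4, 0, 0, 0, 0, 1], [0.74, 0.4, 0, 0, 0, 0, 1]],
  ],
)

```text
time: 16.5
tool_pos: [0.6286, -0.0031, 0.2538]
tcp_rot: [-1.912, -2.493, 0.0]
wrist_force: [0.3, 0.2, -0.2]
width: 1.0
grip_force: 0.0
```

Request:
jog_arm(
  increments=[
    [[0, 0, 0, 0, 0, 1, 1], [0, 0, 0, 0, 0, 1, 1], [0, 0, 0, 0, 0, 1, 1], [0, 0, 0, 0, 0, 1, 1], [0, 0, 0, 0, 0, 1, 1]],
  ],
)

```text
time: 16.92
tool_pos: [0.6284, -0.0041, 0.2536]
tcp_rot: [-2.496, -1.907, 0.001]
wrist_force: [0.3, 0.1, -0.3]
width: 1.002
grip_force: 0.0
```

Request:
jog_arm(
  increments=[
    [[0, 0, 0, 0, 0, 1, 1], [0, 0, 0, 0, 0, 1, 1], [0, 0, 0, 0, 0, 1, 1], [0, 0, 0, 0, 0, 1, 1], [0, 0, 0, 0, 0, 1, 1]],
  ],
)

```text
time: 17.33
tool_pos: [0.6284, -0.0043, 0.2536]
tcp_rot: [-2.905, -1.195, 0.001]
wrist_force: [-0.5, 0.1, -0.1]
width: 1.001
grip_force: 0.0
```

Request:
jog_arm(
  increments=[
    [[0, 0, 0, 0, 0, 1, 1], [0, 0, 0, 0, 0, 1, 1], [0, 0, 0, 0, 0, 1, 1], [0, 0, 0, 0, 0, 1, 1], [0, 0, 0, 0, 0, 1, 1]],
  ],
)

```text
time: 17.75
tool_pos: [0.6284, -0.0043, 0.2536]
tcp_rot: [-3.116, -0.403, 0.001]
wrist_force: [-0.5, 0.3, -0.5]
width: 0.998
grip_force: 0.0
```

Run:
```python
from h import *
go((627.8,-4.9,141),15)
im,_=snap("side","s5");cv2.imwrite("pics/s5c.png",cv2.resize(im[90:240,170:370],None,fx=4,fy=4,interpolation=cv2.INTER_CUBIC))
```

```text
t 17.75 pos [628.4  -4.3 253.6] a 14.74 zax [-0.  0. -1.] w 0.998 gf 0.0 F [-0.5  0.3 -0.5]
to (627.8, -4.9, 141) units [-0.02  0.01  3.75] turnz -0.04 tilt xy units [-0.001  0.004]
```

View pics/s5c.png

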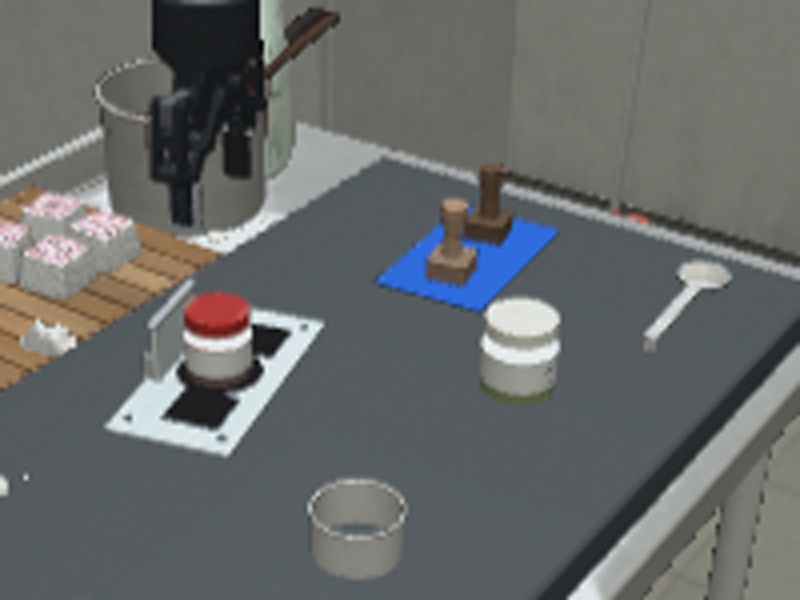

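Both stamps are upright on the mat and the red jar stands free at crop (217,335). Next I grip it across the stand's y.

Request:
jog_arm(
  increments=[
    [[0, 0, 0.8, 0, 0, 0, 1], [0, 0, 0.9, 0, 0, 0, 1], [0, 0, 0.9, 0, 0, 0, 1], [0, 0, 0.8, 0, 0, 0, 1], [0, 0, 0.4, 0, 0, 0, 1]],
  ],
)

```text
time: 18.22
tool_pos: [0.6264, -0.0043, 0.1361]
tcp_rot: [-3.113, -0.414, 0.008]
wrist_force: [-0.3, 0.1, 0.0]
width: 1.0
grip_force: 0.0
```

Request:
jog_arm(
  increments=[
    [[0, 0, 0, 0, 0, 0, 1], [0, 0, 0, 0, 0, 0, -1], [0, 0, 0, 0, 0, 0, -1], [0, 0, 0, 0, 0, 0, -1], [0, 0, 0, 0, 0, 0, -1]],
  ],
  force=40,
)

```text
time: 18.63
tool_pos: [0.6302, -0.0044, 0.1423]
tcp_rot: [3.114, 0.411, 0.007]
wrist_force: [0.1, -1.1, -1.4]
width: 0.547
grip_force: 41.1
```

Request:
jog_arm(
  increments=[
    [[0, 0, 0, 0, 0, 0, -1], [0, 0, 0, 0, 0, 0, -1], [0, 0, 0, 0, 0, 0, -1], [0, 0, 0, 0, 0, 0, -1], [0, 0, 0, 0, 0, 0, -1]],
  ],
)

```text
time: 19.05
tool_pos: [0.6303, -0.0044, 0.1423]
tcp_rot: [3.114, 0.411, 0.007]
wrist_force: [0.5, -0.9, 6.4]
width: 0.546
grip_force: 41.9
```

Run:
```python
from h import *
go((627.8,-4.9,138),15)
```

```text
t 19.05 pos [630.3  -4.4 142.3] a 15.04 zax [ 0.004 -0.    -1.   ] w 0.546 gf 41.9 F [ 0.5 -0.9  6.4]
to (627.8, -4.9, 138) units [-0.08 -0.01  0.14] turnz 0.01 tilt xy units [ 0.012 -0.041]
```

Request:
jog_arm(
  increments=[
    [[0, 0, -0.4, 0, 0, 0, -1], [0, 0, -0.8, 0, 0, 0, -1], [0, 0, -0.8, 0, 0, 0, -1], [0, 0, -0.7, 0, 0, 0, -1], [0, 0, -0.3, 0, 0, 0, -1]],
  ],
)

```text
time: 19.47
tool_pos: [0.6298, -0.0044, 0.2338]
tcp_rot: [3.114, 0.411, 0.007]
wrist_force: [0.2, -0.4, -1.4]
width: 0.54
grip_force: 41.2
```

Request:
jog_arm(
  increments=[
    [[-0.12, -0.9, 0, 0, 0, 0, -1], [-0.12, -0.9, 0, 0, 0, 0, -1], [-0.12, -0.9, 0, 0, 0, 0, -1], [-0.12, -0.9, 0, 0, 0, 0, -1], [-0.12, -0.9, 0, 0, 0, 0, -1]],
  ],
)

```text
time: 19.88
tool_pos: [0.5749, 0.1222, 0.2292]
tcp_rot: [-3.115, -0.41, 0.002]
wrist_force: [-0.4, 0.1, -1.6]
width: 0.542
grip_force: 41.3
```

Request:
jog_arm(
  increments=[
    [[-0.12, -0.9, 0, 0, 0, 0, -1], [-0.12, -0.9, 0, 0, 0, 0, -1], [-0.12, -0.9, 0, 0, 0, 0, -1], [-0.12, -0.9, 0, 0, 0, 0, -1], [-0.12, -0.9, 0, 0, 0, 0, -1]],
  ],
)

```text
time: 20.3
tool_pos: [0.5224, 0.2479, 0.2292]
tcp_rot: [3.114, 0.411, -0.002]
wrist_force: [0.6, 0.8, -0.8]
width: 0.54
grip_force: 41.3
```

Request:
jog_arm(
  increments=[
    [[-0.12, -0.9, 0, 0, 0, 0, -1], [-0.12, -0.9, 0, 0, 0, 0, -1], [0, 0, 0.6, 0, 0, 0, -1], [0, 0, 0.6, 0, 0, 0, -1], [0, 0, 0, 0, 0, 0, -1]],
  ],
)

```text
time: 20.72
tool_pos: [0.4997, 0.2966, 0.1895]
tcp_rot: [3.111, 0.413, -0.012]
wrist_force: [-1.4, -0.4, -2.8]
width: 0.543
grip_force: 41.4
```

Request:
jog_arm(
  increments=[
    [[0, 0, 0, 0, 0, 0, -1], [0, 0, 0, 0, 0, 0, -1], [0, 0, 0, 0, 0, 0, -1], [0, 0, 0, 0, 0, 0, -1], [0, 0, 0, 0, 0, 0, -1]],
  ],
)

```text
time: 21.13
tool_pos: [0.5035, 0.2973, 0.1949]
tcp_rot: [-3.114, -0.41, -0.003]
wrist_force: [-0.0, 0.2, -1.9]
width: 0.546
grip_force: 41.4
```

Run:
```python
from h import *
go((503.9,295.9,140.3),15)
im,d=snap("top","t6")
c=cv2.resize(im[135:245,85:305],None,fx=3.6,fy=3.6,interpolation=cv2.INTER_CUBIC);cv2.imwrite("pics/t6c.png",c)
H,S,V=cv2.split(cv2.cvtColor(im,cv2.COLOR_BGR2HSV))
b=blob(((V>85)&(S<60)).astype(np.uint8),(205,142,300,195));print("stand",rect(cast("top",b,.048)))
```

```text
t 21.13 pos [503.5 297.3 194.9] a 15.0 zax [ 0.002  0.001 -1.   ] w 0.546 gf 41.4 F [-0.   0.2 -1.9]
to (503.9, 295.9, 140.3) units [-0.    0.05  1.82] turnz -0.0 tilt xy units [-0.004 -0.017]
stand (array([611. , -10.1]), array([144.2, 253.3]), 5.5)
```

View pics/t6c.png

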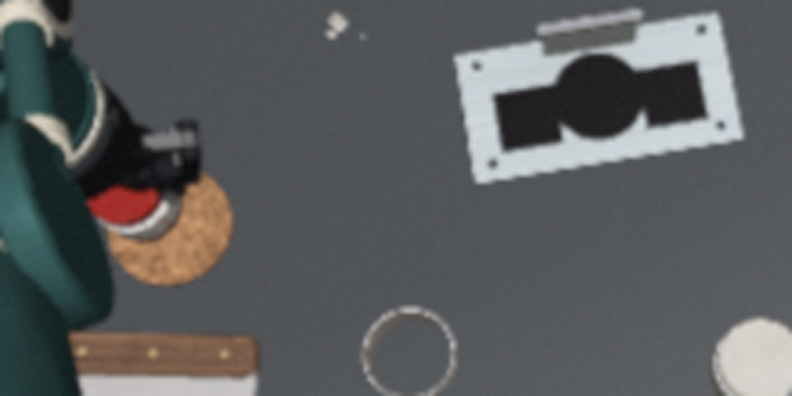

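The red jar hangs over the coaster, around crop (150,230), and the empty stand is fully visible with its place marks, the disc being at crop (599,96). I'll lower the jar and measure the stand again.

Request:
jog_arm(
  increments=[
    [[0, 0.05, 0.4, 0, 0, 0, -1], [0, 0, 0.5, 0, 0, 0, -1], [0, 0, 0.4, 0, 0, 0, -1], [0, 0, 0.25, 0, 0, 0, -1], [0, 0, 0.05, 0, 0, 0, -1]],
  ],
)

```text
time: 21.6
tool_pos: [0.5017, 0.295, 0.143]
tcp_rot: [3.113, 0.411, -0.007]
wrist_force: [-0.6, -0.5, -1.6]
width: 0.544
grip_force: 41.4
```

Request:
jog_arm(
  increments=[
    [[0, 0, 0.05, 0, 0, 0, -1], [0, 0, 0, 0, 0, 0, -1], [0, 0, 0, 0, 0, 0, -1], [0, 0, 0, 0, 0, 0, -1], [0, 0, 0, 0, 0, 0, -1]],
  ],
)

```text
time: 22.02
tool_pos: [0.5037, 0.2962, 0.145]
tcp_rot: [-3.114, -0.411, -0.002]
wrist_force: [-0.1, 1.0, -1.9]
width: 0.542
grip_force: 41.4
```

Run:
```python
from h import *
go((503.9,295.9,140.3),15)
im=np.load("t6.npz")["im"];H,S,V=cv2.split(cv2.cvtColor(im,cv2.COLOR_BGR2HSV))
b=blob(((V>150)).astype(np.uint8),(205,140,300,195));print("stand",rect(cast("top",b,.048)))
b=blob((V<60).astype(np.uint8),(210,140,295,190));P=cast("top",b,.048);print("mark",rect(P))
print("disc",cast("top",(251.4,161.7),.048)*1000)
```

```text
t 22.02 pos [503.7 296.2 145. ] a 15.03 zax [ 0.001  0.001 -1.   ] w 0.542 gf 41.4 F [-0.1  1.  -1.9]
to (503.9, 295.9, 140.3) units [0.   0.01 0.16] turnz 0.01 tilt xy units [-0.003 -0.013]
stand (array([628.,  -5.]), array([100.7, 200.6]), 15.3)
mark (array([628.3,  -5. ]), array([ 60.5, 149.3]), 12.9)
disc [[627.25274866  -6.66793695  48.        ]]
```

Request:
jog_arm(
  increments=[
    [[0, 0, 0.1, 0, 0, 0, -1], [0, 0, 0.04, 0, 0, 0, -1], [0, 0, 0.03, 0, 0, 0, -1], [0, 0, 0, 0, 0, 0, -1], [0, 0, 0, 0, 0, 0, -1]],
  ],
)

```text
time: 22.43
tool_pos: [0.5034, 0.296, 0.1403]
tcp_rot: [-3.114, -0.411, -0.001]
wrist_force: [-2.6, -2.0, 3.6]
width: 0.546
grip_force: 42.0
```

Request:
jog_arm(
  increments=[
    [[0, 0, 0.03, 0, 0, 0, -1], [0, 0, 0, 0, 0, 0, -1], [0, 0, 0, 0, 0, 0, -1], [0, 0, 0, 0, 0, 0, -1], [0, 0, 0, 0, 0, 0, -1]],
  ],
)

```text
time: 22.85
tool_pos: [0.5034, 0.296, 0.1403]
tcp_rot: [-3.114, -0.411, -0.001]
wrist_force: [-4.0, -1.9, 11.6]
width: 0.547
grip_force: 42.5
```

Request:
jog_arm(
  increments=[
    [[0, 0, 0, 0, 0, 0, 1], [0, 0, 0, 0, 0, 0, 1], [0, 0, 0, 0, 0, 0, 1], [0, 0, 0, 0, 0, 0, 1], [0, 0, 0, 0, 0, 0, 1]],
  ],
)

```text
time: 23.27
tool_pos: [0.5032, 0.2959, 0.138]
tcp_rot: [3.115, 0.411, -0.0]
wrist_force: [-0.1, 0.2, 0.3]
width: 0.998
grip_force: 0.0
```

Request:
jog_arm(
  increments=[
    [[0, 0, -0.3, 0, 0, 0, 1], [0, 0, -0.9, 0, 0, 0, 1], [0, 0, -0.9, 0, 0, 0, 1], [0, 0, -0.9, 0, 0, 0, 1], [0, 0, -0.9, 0, 0, 0, 1]],
  ],
)

```text
time: 23.68
tool_pos: [0.5031, 0.2958, 0.257]
tcp_rot: [3.115, 0.411, -0.0]
wrist_force: [0.3, -0.5, 0.2]
width: 0.999
grip_force: 0.0
```

Request:
jog_arm(
  increments=[
    [[-0.4, 0.88, 0, 0, 0, 0, 1], [-0.4, 0.88, 0, 0, 0, 0, 1], [-0.4, 0.88, 0, 0, 0, 0, 1], [-0.4, 0.88, 0, 0, 0, 0, 1], [-0.4, 0.88, 0, 0, 0, 0, 1]],
  ],
)

```text
time: 24.1
tool_pos: [0.4792, 0.1518, 0.2561]
tcp_rot: [-3.114, -0.412, -0.001]
wrist_force: [-0.0, 0.6, 0.6]
width: 0.998
grip_force: 0.0
```

Request:
jog_arm(
  increments=[
    [[-0.4, 0.88, 0, 0, 0, 0, 1], [-0.4, 0.88, 0, 0, 0, 0, 1], [-0.4, 0.88, 0, 0, 0, 0, 1], [-0.4, 0.88, 0, 0, 0, 0, 1], [-0.4, 0.88, 0, 0, 0, 0, 1]],
  ],
)

```text
time: 24.52
tool_pos: [0.4554, 0.0086, 0.2561]
tcp_rot: [3.114, 0.411, 0.002]
wrist_force: [0.3, -0.6, -0.2]
width: 0.996
grip_force: 0.0
```

Request:
jog_arm(
  increments=[
    [[-0.4, 0.88, 0, 0, 0, 0, 1], [-0.4, 0.88, 0, 0, 0, 0, 1], [-0.4, 0.88, 0, 0, 0, 0, 1], [-0.4, 0.88, 0, 0, 0, 0, 1], [-0.4, 0.88, 0, 0, 0, 0, 1]],
  ],
)

```text
time: 24.93
tool_pos: [0.4317, -0.1346, 0.2561]
tcp_rot: [3.114, 0.411, 0.002]
wrist_force: [0.6, -0.4, 0.8]
width: 1.003
grip_force: 0.0
```

Request:
jog_arm(
  increments=[
    [[0, 0, 0, 0, 0, 0.8, 1], [0, 0, 0, 0, 0, 0.5, 1], [0, 0, 0, 0, 0, 0, 1], [0, 0, 0, 0, 0, 0, 1], [0, 0, 0, 0, 0, 0, 1]],
  ],
)

```text
time: 25.35
tool_pos: [0.4321, -0.133, 0.2556]
tcp_rot: [3.135, 0.201, 0.0]
wrist_force: [-0.1, 0.2, -0.3]
width: 1.003
grip_force: 0.0
```

Run:
```python
from h import *
go((433.2,-131,128),7)
im,_=snap("side","s7");im2,_=snap("top","t7")
o=np.hstack([cv2.resize(im[100:260,170:370],None,fx=3,fy=3,interpolation=cv2.INTER_CUBIC)[:480,:], ])
a=cv2.resize(im2[165:245,85:185],None,fx=2,fy=2,interpolation=cv2.INTER_CUBIC)
o=np.hstack([o,np.zeros((480,200,3),np.uint8)]);o[:160,600:]=a;cv2.imwrite("pics/s7c.png",o)
H,S,V=cv2.split(cv2.cvtColor(im2,cv2.COLOR_BGR2HSV))
b=blob((((H<8)|(H>172))&(S>150)&(V>90)).astype(np.uint8),(95,160,170,225));print("redlid",cyl(cast("top",b,.102)))
```

```text
t 25.35 pos [ 432.1 -133.   255.6] a 7.33 zax [ 0. -0. -1.] w 1.003 gf 0.0 F [-0.1  0.2 -0.3]
to (433.2, -131, 128) units [ 0.04 -0.06  4.25] turnz 0.06 tilt xy units [ 0.001 -0.003]
redlid (array([501.6, 295.7]), 25.1)
```

View pics/s7c.png

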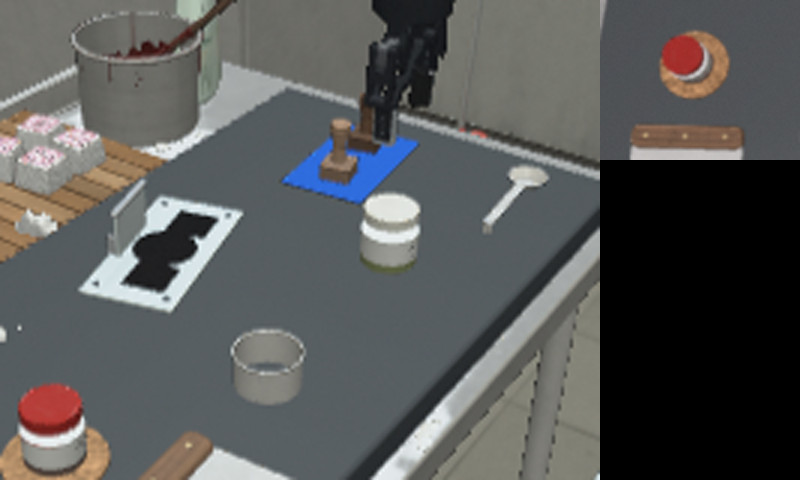

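The red jar is upright and centred on the coaster to within about 0.5 mm. The gripper is above the cream jar, so next I descend and grip.

Request:
jog_arm(
  increments=[
    [[0.04, -0.06, 0.9, 0, 0, 0, 1], [0, 0, 0.9, 0, 0, 0, 1], [0, 0, 0.9, 0, 0, 0, 1], [0, 0, 0.9, 0, 0, 0, 1], [0, 0, 0.5, 0, 0, 0, 1]],
  ],
)

```text
time: 25.87
tool_pos: [0.4315, -0.1302, 0.1294]
tcp_rot: [-3.134, -0.201, 0.006]
wrist_force: [0.3, 0.5, 0.1]
width: 1.003
grip_force: 0.0
```

Request:
jog_arm(
  increments=[
    [[0, 0, 0, 0, 0, 0, 1], [0, 0, 0, 0, 0, 0, 1], [0, 0, 0, 0, 0, 0, -1], [0, 0, 0, 0, 0, 0, -1], [0, 0, 0, 0, 0, 0, -1]],
  ],
  force=30,
)

```text
time: 26.28
tool_pos: [0.4346, -0.1317, 0.1343]
tcp_rot: [3.134, 0.198, 0.006]
wrist_force: [-0.1, 0.2, 4.1]
width: 0.698
grip_force: 27.5
```

Request:
jog_arm(
  increments=[
    [[0, 0, 0, 0, 0, 0, -1], [0, 0, 0, 0, 0, 0, -1], [0, 0, 0, 0, 0, 0, -1], [0, 0, 0, 0, 0, 0, -1], [0, 0, 0, 0, 0, 0, -1]],
  ],
)

```text
time: 26.7
tool_pos: [0.4346, -0.1318, 0.1343]
tcp_rot: [3.134, 0.198, 0.006]
wrist_force: [0.1, 1.2, 6.7]
width: 0.704
grip_force: 27.5
```

Run:
```python
from h import *
go((433.2,-131,128),7)
im,_=snap("side","s8");cv2.imwrite("pics/s8c.png",cv2.resize(im[120:220,250:350],None,fx=5,fy=5,interpolation=cv2.INTER_CUBIC))
```

```text
t 26.7 pos [ 434.6 -131.8  134.3] a 7.23 zax [ 0.004 -0.001 -1.   ] w 0.704 gf 27.5 F [0.1 1.2 6.7]
to (433.2, -131, 128) units [-0.04 -0.03  0.21] turnz 0.04 tilt xy units [ 0.015 -0.034]
```

View pics/s8c.png

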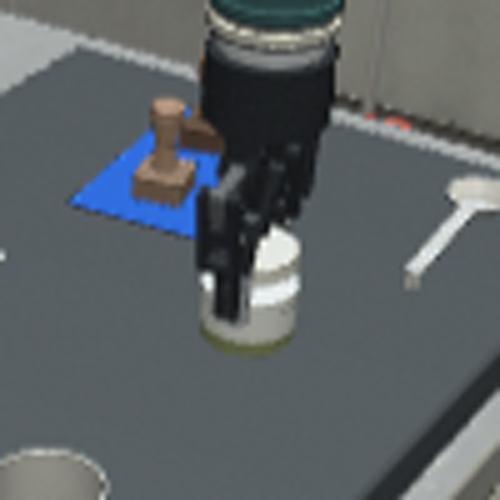

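The grip stopped at 59.8 mm rather than 52 mm. That means the square block is turned about 15° from the fingers, so I'll reopen, turn and try again.

Request:
jog_arm(
  increments=[
    [[0, 0, 0, 0, 0, 0, 1], [0, 0, 0, 0, 0, 0, 1], [0, 0, 0, 0, 0, 0, 1], [0, 0, 0, 0, 0, 0, 1], [0, 0, 0, 0, 0, 0.5, 1]],
  ],
)

```text
time: 27.17
tool_pos: [0.4328, -0.1312, 0.1321]
tcp_rot: [-3.139, -0.115, 0.001]
wrist_force: [1.0, 0.2, 0.9]
width: 1.004
grip_force: 0.0
```

Request:
jog_arm(
  increments=[
    [[0, 0, 0, 0, 0, 0.7, 1], [0, 0, 0, 0, 0, 0.7, 1], [0, 0, 0, 0, 0, 0.6, 1], [0, 0, 0, 0, 0, 0, 1], [0, 0, 0, 0, 0, 0, 1]],
  ],
)

```text
time: 27.58
tool_pos: [0.4329, -0.1312, 0.1321]
tcp_rot: [-3.134, 0.21, 0.001]
wrist_force: [0.1, -0.4, -0.5]
width: 1.0
grip_force: 0.0
```

Request:
jog_arm(
  increments=[
    [[0, 0, 0, 0, 0, 0, -1], [0, 0, 0, 0, 0, 0, -1], [0, 0, 0, 0, 0, 0, -1], [0, 0, 0, 0, 0, 0, -1], [0, 0, 0, 0, 0, 0, -1]],
  ],
  force=30,
)

```text
time: 28.0
tool_pos: [0.4331, -0.1313, 0.1323]
tcp_rot: [3.134, -0.212, 0.0]
wrist_force: [0.5, 0.6, 0.2]
width: 0.607
grip_force: 32.5
```

Request:
jog_arm(
  increments=[
    [[0, 0, 0, 0, 0, 0, -1], [0, 0, 0, 0, 0, 0, -1], [0, 0, 0, 0, 0, 0, -1], [0, 0, 0, 0, 0, 0, -1], [0, 0, 0, 0, 0, 0, -1]],
  ],
)

```text
time: 28.42
tool_pos: [0.4331, -0.1313, 0.1323]
tcp_rot: [3.134, -0.213, 0.0]
wrist_force: [0.5, -0.9, 1.4]
width: 0.605
grip_force: 32.5
```

Run:
```python
from h import *
go((433.2,-131,134),-8)
```

```text
t 28.42 pos [ 433.1 -131.3  132.3] a -7.76 zax [ 0. -0. -1.] w 0.605 gf 32.5 F [ 0.5 -0.9  1.4]
to (433.2, -131, 134) units [ 0.   -0.01 -0.06] turnz 0.04 tilt xy units [ 0.001 -0.002]
```

Now 51.4 mm, so the fingers are aligned with the block at -7.8°. I'll lift the jar, carry it to above the stand and turn to 15°.

Request:
jog_arm(
  increments=[
    [[0, 0, -0.4, 0, 0, 0, -1], [0, 0, -0.8, 0, 0, 0, -1], [0, 0, -0.9, 0, 0, 0, -1], [0, 0, -0.9, 0, 0, 0, -1], [0, 0, -0.7, 0, 0, 0, -1]],
  ],
  force=40,
)

```text
time: 28.83
tool_pos: [0.433, -0.1312, 0.2448]
tcp_rot: [-3.134, 0.213, -0.001]
wrist_force: [0.8, 0.1, -1.7]
width: 0.603
grip_force: 42.5
```

Request:
jog_arm(
  increments=[
    [[0, 0, 0, 0, 0, 0, -1], [0.84, -0.72, 0, 0, 0, 0, -1], [0.84, -0.72, 0, 0, 0, 0, -1], [0.84, -0.72, 0, 0, 0, 0, -1], [0.84, -0.72, 0, 0, 0, 0, -1]],
  ],
)

```text
time: 29.25
tool_pos: [0.5447, -0.0584, 0.2415]
tcp_rot: [-3.134, 0.214, 0.004]
wrist_force: [-0.0, -0.6, -0.5]
width: 0.609
grip_force: 42.7
```

Request:
jog_arm(
  increments=[
    [[0.84, -0.72, 0, 0, 0, 0, -1], [0.84, -0.72, 0, 0, 0, 0, -1], [0.84, -0.72, 0, 0, 0, 0, -1], [0, 0, 0, 0, 0, -0.9, -1], [0, 0, 0, 0, 0, -0.9, -1]],
  ],
)

```text
time: 29.67
tool_pos: [0.6288, -0.0038, 0.2405]
tcp_rot: [-3.14, -0.093, 0.005]
wrist_force: [-0.8, -0.2, -1.2]
width: 0.602
grip_force: 42.8
```

Request:
jog_arm(
  increments=[
    [[0, 0, 0, 0, 0, -0.9, -1], [0, 0, 0, 0, 0, -0.9, -1], [0, 0, 0, 0, 0, -0.2, -1], [0, 0, 0, 0, 0, 0, -1], [0, 0, 0, 0, 0, 0, -1]],
  ],
)

```text
time: 30.08
tool_pos: [0.6277, -0.0053, 0.2421]
tcp_rot: [-3.115, -0.407, 0.003]
wrist_force: [-0.9, -0.1, -1.4]
width: 0.605
grip_force: 42.8
```

Run:
```python
from h import *
for f in("top0","t7"):
    d=np.load(f+".npz")["d"];p=viewer.camera_params("top");R,t=p["R"],p["t"]
    v,u=np.mgrid[212:260,272:322];z=d[212:260,272:322]
    X=(np.c_[((u-p["cx"])/p["fx"]*z).ravel(),((v-p["cy"])/p["fy"]*z).ravel(),z.ravel()]-t)@R
    P=X[(X[:,2]>.095)&(X[:,2]<.115)];print(f,len(P),P.mean(0).round(4),cyl(P))
go((628,-5,200),15)
```

```text
top0 424 [ 0.4337 -0.1312  0.1043] (array([ 433.9, -131.2]), 28.1)
t7 173 [ 0.4201 -0.1279  0.1042] (array([ 426. , -129.4]), 26.7)
t 30.08 pos [627.7  -5.3 242.1] a 14.9 zax [-0.002  0.    -1.   ] w 0.605 gf 42.8 F [-0.9 -0.1 -1.4]
to (628, -5, 200) units [ 0.01 -0.01  1.4 ] turnz -0.02 tilt xy units [-0.005  0.017]
```

Request:
jog_arm(
  increments=[
    [[0, 0, 0.6, 0, 0, 0, -1], [0, 0, 0.8, 0, 0, 0, -1], [0, 0, 0.8, 0, 0, 0, -1], [0, 0, 0.6, 0, 0, 0, -1], [0, 0, 0.3, 0, 0, 0, -1]],
  ],
)

```text
time: 30.5
tool_pos: [0.6262, -0.0053, 0.1469]
tcp_rot: [-3.114, -0.408, 0.008]
wrist_force: [-1.2, 0.6, -2.6]
width: 0.607
grip_force: 42.8
```

Request:
jog_arm(
  increments=[
    [[0, 0, 0, 0, 0, 0, -1], [0, 0, 0, 0, 0, 0, -1], [0, 0, 0, 0, 0, 0, -1], [0, 0, 0, 0, 0, 0, -1], [0, 0, 0, 0, 0, 0, -1]],
  ],
)

```text
time: 30.92
tool_pos: [0.6294, -0.0054, 0.1521]
tcp_rot: [3.114, 0.411, 0.005]
wrist_force: [-0.0, -0.3, -1.2]
width: 0.606
grip_force: 42.8
```

Run:
```python
from h import *
go((627.4,-5.2,140.3),15)
```

```text
t 30.92 pos [629.4  -5.4 152.1] a 15.02 zax [ 0.003 -0.    -1.   ] w 0.606 gf 42.8 F [-0.  -0.3 -1.2]
to (627.4, -5.2, 140.3) units [-0.06 -0.02  0.39] turnz 0.0 tilt xy units [ 0.009 -0.027]
```

Request:
jog_arm(
  increments=[
    [[-0.06, 0, 0.15, 0, 0, 0, -1], [0, 0, 0.1, 0, 0, 0, -1], [0, 0, 0.05, 0, 0, 0, -1], [0, 0, 0, 0, 0, 0, -1], [0, 0, 0, 0, 0, 0, -1]],
  ],
)

```text
time: 31.33
tool_pos: [0.6263, -0.0058, 0.141]
tcp_rot: [-3.114, -0.411, 0.001]
wrist_force: [-0.4, 0.8, -0.9]
width: 0.603
grip_force: 42.9
```

Request:
jog_arm(
  increments=[
    [[0, 0, 0, 0, 0, 0, -1], [0, 0, 0, 0, 0, 0, -1], [0, 0, 0, 0, 0, 0, -1], [0, 0, 0, 0, 0, 0, -1], [0, 0, 0, 0, 0, 0, -1]],
  ],
)

```text
time: 31.75
tool_pos: [0.6266, -0.0058, 0.1414]
tcp_rot: [3.115, 0.411, 0.0]
wrist_force: [-0.7, -0.1, -1.7]
width: 0.606
grip_force: 42.9
```

Run:
```python
from h import *
go((627.4,-5.2,140.3),15)
```

```text
t 31.75 pos [626.6  -5.8 141.4] a 15.03 zax [ 0.  0. -1.] w 0.606 gf 42.9 F [-0.7 -0.1 -1.7]
to (627.4, -5.2, 140.3) units [ 0.03 -0.01  0.04] turnz 0.01 tilt xy units [ 0.    -0.001]
```

Request:
jog_arm(
  increments=[
    [[0.03, 0, 0.03, 0, 0, 0, -1], [0, 0, 0, 0, 0, 0, -1], [0, 0, 0.03, 0, 0, 0, -1], [0, 0, 0, 0, 0, 0, -1], [0, 0, 0, 0, 0, 0, -1]],
  ],
)

```text
time: 32.17
tool_pos: [0.6276, -0.0055, 0.1404]
tcp_rot: [3.115, 0.411, 0.001]
wrist_force: [-2.3, -0.0, 5.9]
width: 0.601
grip_force: 43.3
```

Request:
jog_arm(
  increments=[
    [[0, 0, 0.02, 0, 0, 0, -1], [0, 0, 0, 0, 0, 0, -1], [0, 0, 0, 0, 0, 0, -1], [0, 0, 0, 0, 0, 0, -1], [0, 0, 0, 0, 0, 0, -1]],
  ],
)

```text
time: 32.58
tool_pos: [0.6276, -0.0055, 0.1404]
tcp_rot: [3.115, 0.411, 0.001]
wrist_force: [-3.9, 0.5, 8.4]
width: 0.606
grip_force: 44.0
```

Request:
jog_arm(
  increments=[
    [[0, 0, 0, 0, 0, 0, 1], [0, 0, 0, 0, 0, 0, 1], [0, 0, 0, 0, 0, 0, 1], [0, 0, 0, 0, 0, 0, 1], [0, 0, 0, 0, 0, 0, 1]],
  ],
)

```text
time: 33.0
tool_pos: [0.6273, -0.0056, 0.1385]
tcp_rot: [-3.115, -0.411, 0.001]
wrist_force: [-0.2, -0.6, -0.2]
width: 1.0
grip_force: 0.0
```

Request:
jog_arm(
  increments=[
    [[0, 0, -0.3, 0, 0, 0, 1], [0, 0, -0.9, 0, 0, 0, 1], [0, 0, -0.9, 0, 0, 0, 1], [0, 0, -0.9, 0, 0, 0, 1], [0, 0, -0.9, 0, 0, 0, 1]],
  ],
)

```text
time: 33.42
tool_pos: [0.6273, -0.0056, 0.2576]
tcp_rot: [3.115, 0.411, 0.0]
wrist_force: [0.6, 0.1, -0.1]
width: 1.0
grip_force: 0.0
```

Request:
jog_arm(
  increments=[
    [[-0.44, 0.82, 0, 0, 0, 0, 1], [-0.44, 0.82, 0, 0, 0, 0, 1], [-0.44, 0.82, 0, 0, 0, 0, 1], [-0.44, 0.82, 0, 0, 0, 0, 1], [-0.44, 0.82, 0, 0, 0, 0, 1]],
  ],
)

```text
time: 33.83
tool_pos: [0.5953, -0.1425, 0.2568]
tcp_rot: [3.114, 0.412, 0.001]
wrist_force: [0.5, -0.5, -0.4]
width: 1.0
grip_force: 0.0
```

Request:
jog_arm(
  increments=[
    [[-0.44, 0.82, 0, 0, 0, 0, 1], [-0.44, 0.82, 0, 0, 0, 0, 1], [-0.44, 0.82, 0, 0, 0, 0, 1], [-0.44, 0.82, 0, 0, 0, 0, 1], [0, 0, 0, 0, 0, -1, 1]],
  ],
)

```text
time: 34.25
tool_pos: [0.569, -0.2547, 0.2567]
tcp_rot: [3.087, 0.569, -0.0]
wrist_force: [-0.2, 0.5, 0.4]
width: 1.001
grip_force: 0.0
```

Request:
jog_arm(
  increments=[
    [[0, 0, 0, 0, 0, -1, 1], [0, 0, 0, 0, 0, -1, 1], [0, 0, 0, 0, 0, -1, 1], [0, 0, 0, 0, 0, -1, 1], [0, 0, 0, 0, 0, -1, 1]],
  ],
)

```text
time: 34.67
tool_pos: [0.5701, -0.2503, 0.2565]
tcp_rot: [2.832, 1.36, 0.0]
wrist_force: [-0.0, -0.1, -0.6]
width: 0.998
grip_force: 0.0
```

Request:
jog_arm(
  increments=[
    [[0, 0, 0, 0, 0, -1, 1], [0, 0, 0, 0, 0, -1, 1], [0, 0, 0, 0, 0, -1, 1], [0, 0, 0, 0, 0, -1, 1], [0, 0, 0, 0, 0, -1, 1]],
  ],
)

```text
time: 35.08
tool_pos: [0.5702, -0.2502, 0.2566]
tcp_rot: [2.383, 2.047, 0.0]
wrist_force: [0.6, -0.3, -1.0]
width: 1.0
grip_force: 0.0
```

Request:
jog_arm(
  increments=[
    [[0, 0, 0, 0, 0, -1, 1], [0, 0, 0, 0, 0, -1, 1], [0, 0, 0, 0, 0, -1, 1], [0, 0, 0, 0, 0, -1, 1], [0, 0, 0, 0, 0, 0, 1]],
  ],
)

```text
time: 35.5
tool_pos: [0.5701, -0.2502, 0.2565]
tcp_rot: [1.908, 2.495, 0.0]
wrist_force: [0.8, -0.1, -0.3]
width: 0.999
grip_force: 0.0
```

Run:
```python
from h import *
go((570.5,-250,162.3),105)
im,d=snap("top","t9");p=viewer.camera_params("top");R,t=p["R"],p["t"]
v,u=np.mgrid[130:200,205:300];z=d[130:200,205:300]
X=(np.c_[((u-p["cx"])/p["fx"]*z).ravel(),((v-p["cy"])/p["fy"]*z).ravel(),z.ravel()]-t)@R
a=np.radians(15);D=X[:,:2]-[.628,-.005];sx=D@[np.cos(a),np.sin(a)]
P=X[(X[:,2]>.106)&(X[:,2]<.12)&(sx<.033)];print(len(P),P.mean(0).round(4),cyl(P))
```

```text
t 35.5 pos [ 570.1 -250.2  256.5] a 105.18 zax [ 0. -0. -1.] w 0.999 gf 0.0 F [ 0.8 -0.1 -0.3]
to (570.5, -250, 162.3) units [0.   0.01 3.14] turnz 0.03 tilt xy units [0.003 0.003]
385 [ 0.6278 -0.0037  0.1123] (array([ 6.313e+02, -5.000e-01]), 31.9)
```

The cream lid centre is at (628,-4), within about 1 mm of the stand's middle. Next I fetch the light stamp.

Request:
jog_arm(
  increments=[
    [[0, 0, 0.8, 0, 0, 0, 1], [0, 0, 0.9, 0, 0, 0, 1], [0, 0, 0.9, 0, 0, 0, 1], [0, 0, 0.5, 0, 0, 0, 1], [0, 0, 0.06, 0, 0, 0, 1]],
  ],
)

```text
time: 35.97
tool_pos: [0.5676, -0.249, 0.157]
tcp_rot: [-1.911, -2.484, 0.002]
wrist_force: [-0.2, 1.0, -0.9]
width: 1.0
grip_force: 0.0
```

Request:
jog_arm(
  increments=[
    [[0, 0, 0, 0, 0, 0, 1], [0, 0, 0, 0, 0, 0, 1], [0, 0, 0, 0, 0, 0, -1], [0, 0, 0, 0, 0, 0, -1], [0, 0, 0, 0, 0, 0, -1]],
  ],
  force=40,
)

```text
time: 36.38
tool_pos: [0.5709, -0.2506, 0.1627]
tcp_rot: [1.911, 2.49, 0.001]
wrist_force: [-0.1, -0.1, 0.7]
width: 0.601
grip_force: 0.0
```

Request:
jog_arm(
  increments=[
    [[0, 0, 0, 0, 0, 0, -1], [0, 0, 0, 0, 0, 0, -1], [0, 0, 0, 0, 0, 0, -1], [0, 0, 0, 0, 0, 0, -1], [0, 0, 0, 0, 0, 0, -1]],
  ],
)

```text
time: 36.8
tool_pos: [0.5704, -0.2504, 0.1618]
tcp_rot: [1.911, 2.492, 0.0]
wrist_force: [-0.5, -0.7, 5.3]
width: 0.249
grip_force: 39.3
```

Run:
```python
from h import *
go((606.6,46.8,263),105)
```

```text
t 36.8 pos [ 570.4 -250.4  161.8] a 105.03 zax [ 0.001 -0.    -1.   ] w 0.249 gf 39.3 F [-0.5 -0.7  5.3]
to (606.6, 46.8, 263) units [ 9.25  3.74 -3.38] turnz 0.0 tilt xy units [0.006 0.007]
```

Request:
jog_arm(
  increments=[
    [[0, 0, -0.4, 0, 0, 0, -1], [0, 0, -0.8, 0, 0, 0, -1], [0, 0, -0.9, 0, 0, 0, -1], [0, 0, -0.9, 0, 0, 0, -1], [0, 0, -0.5, 0, 0, 0, -1]],
  ],
)

```text
time: 37.22
tool_pos: [0.571, -0.2506, 0.2699]
tcp_rot: [1.909, 2.49, 0.001]
wrist_force: [0.1, -0.2, 0.9]
width: 0.256
grip_force: 39.3
```

Request:
jog_arm(
  increments=[
    [[0.77, 0.31, 0, 0, 0, 0, -1], [0.77, 0.31, 0, 0, 0, 0, -1], [0.77, 0.31, 0, 0, 0, 0, -1], [0.77, 0.31, 0, 0, 0, 0, -1], [0.77, 0.31, 0, 0, 0, 0, -1]],
  ],
)

```text
time: 37.63
tool_pos: [0.5848, -0.1255, 0.2664]
tcp_rot: [-1.912, -2.492, 0.0]
wrist_force: [-0.1, -0.1, -1.0]
width: 0.252
grip_force: 39.3
```

Request:
jog_arm(
  increments=[
    [[0.77, 0.31, 0, 0, 0, 0, -1], [0.77, 0.31, 0, 0, 0, 0, -1], [0.77, 0.31, 0, 0, 0, 0, -1], [0.77, 0.31, 0, 0, 0, 0, -1], [0.77, 0.31, 0, 0, 0, 0, -1]],
  ],
)

```text
time: 38.05
tool_pos: [0.5997, -0.0017, 0.2663]
tcp_rot: [-1.912, -2.493, 0.0]
wrist_force: [0.0, 0.5, -0.4]
width: 0.255
grip_force: 39.3
```

Request:
jog_arm(
  increments=[
    [[0.77, 0.31, 0, 0, 0, 0, -1], [0.77, 0.31, 0, 0, 0, 0, -1], [0, 0, 0, 0, 0, 0, -1], [0, 0, 0, 0, 0, 0, -1], [0, 0, 0, 0, 0, 0, -1]],
  ],
)

```text
time: 38.47
tool_pos: [0.6057, 0.0463, 0.2661]
tcp_rot: [-1.911, -2.493, 0.001]
wrist_force: [0.3, -1.1, -0.0]
width: 0.251
grip_force: 39.3
```

Run:
```python
from h import *
go((606.7,46.5,166.8),105)
```

```text
t 38.47 pos [605.7  46.3 266.1] a 105.07 zax [-0.001 -0.001 -1.   ] w 0.251 gf 39.3 F [ 0.3 -1.1 -0. ]
to (606.7, 46.5, 166.8) units [0.   0.04 3.31] turnz 0.01 tilt xy units [-0.006  0.004]
```

Request:
jog_arm(
  increments=[
    [[0, 0.04, 0.6, 0, 0, 0, -1], [0, 0, 0.7, 0, 0, 0, -1], [0, 0, 0.7, 0, 0, 0, -1], [0, 0, 0.6, 0, 0, 0, -1], [0, 0, 0.3, 0, 0, 0, -1]],
  ],
)

```text
time: 38.88
tool_pos: [0.6054, 0.0453, 0.1763]
tcp_rot: [-1.912, -2.489, 0.005]
wrist_force: [-0.8, 0.2, -0.7]
width: 0.25
grip_force: 39.3
```

Request:
jog_arm(
  increments=[
    [[0, 0, 0.1, 0, 0, 0, -1], [0, 0, 0, 0, 0, 0, -1], [0, 0, 0, 0, 0, 0, -1], [0, 0, 0, 0, 0, 0, -1], [0, 0, 0, 0, 0, 0, -1]],
  ],
)

```text
time: 39.3
tool_pos: [0.6081, 0.0467, 0.1777]
tcp_rot: [1.911, 2.491, 0.003]
wrist_force: [0.9, -0.7, -1.4]
width: 0.25
grip_force: 39.3
```

Run:
```python
from h import *
go((606.7,46.5,166.8),105)
```

```text
t 39.3 pos [608.1  46.7 177.7] a 105.03 zax [ 0.003  0.    -1.   ] w 0.25 gf 39.3 F [ 0.9 -0.7 -1.4]
to (606.7, 46.5, 166.8) units [ 0.01 -0.05  0.36] turnz 0.0 tilt xy units [0.025 0.006]
```

Request:
jog_arm(
  increments=[
    [[0, -0.03, 0.15, 0, 0, 0, -1], [0, 0, 0.1, 0, 0, 0, -1], [0, 0, 0.05, 0, 0, 0, -1], [0, 0, 0, 0, 0, 0, -1], [0, 0, 0, 0, 0, 0, -1]],
  ],
)

```text
time: 39.72
tool_pos: [0.6062, 0.0466, 0.1669]
tcp_rot: [-1.912, -2.493, 0.0]
wrist_force: [0.3, 0.6, 0.1]
width: 0.251
grip_force: 39.3
```

Request:
jog_arm(
  increments=[
    [[0, 0, 0, 0, 0, 0, -1], [0, 0, 0, 0, 0, 0, -1], [0, 0, 0, 0, 0, 0, -1], [0, 0, 0, 0, 0, 0, -1], [0, 0, 0, 0, 0, 0, -1]],
  ],
)

```text
time: 40.13
tool_pos: [0.6062, 0.0465, 0.167]
tcp_rot: [-1.912, -2.493, 0.0]
wrist_force: [-0.0, -0.5, -0.9]
width: 0.251
grip_force: 39.3
```

Run:
```python
from h import *
go((606.7,46.5,166.8),105)
```

```text
t 40.13 pos [606.2  46.5 167. ] a 105.03 zax [-0. -0. -1.] w 0.251 gf 39.3 F [-0.  -0.5 -0.9]
to (606.7, 46.5, 166.8) units [-0.    0.01  0.01] turnz 0.01 tilt xy units [-0.001 -0.   ]
```

Request:
jog_arm(
  increments=[
    [[0, 0.01, 0.03, 0, 0, 0, -1], [0, 0, 0.03, 0, 0, 0, -1], [0, 0, 0, 0, 0, 0, -1], [0, 0, 0, 0, 0, 0, -1], [0, 0, 0, 0, 0, 0, -1]],
  ],
)

```text
time: 40.55
tool_pos: [0.6066, 0.0466, 0.1669]
tcp_rot: [1.912, 2.493, -0.0]
wrist_force: [-4.1, -0.6, 8.2]
width: 0.255
grip_force: 40.1
```

Request:
jog_arm(
  increments=[
    [[0, 0, 0, 0, 0, 0, -1], [0, 0, 0, 0, 0, 0, 1], [0, 0, 0, 0, 0, 0, 1], [0, 0, 0, 0, 0, 0, 1], [0, 0, 0, 0, 0, 0, 1]],
  ],
)

```text
time: 40.97
tool_pos: [0.6065, 0.0466, 0.165]
tcp_rot: [-1.912, -2.493, 0.0]
wrist_force: [-0.0, -0.2, 0.1]
width: 0.813
grip_force: 0.0
```

Request:
jog_arm(
  increments=[
    [[0, 0, 0, 0, 0, 0, 1], [0, 0, -0.5, 0, 0, 0, 1], [0, 0, -0.8, 0, 0, 0, 1], [0, 0, -0.8, 0, 0, 0, 1], [0, 0, -0.9, 0, 0, 0, 1]],
  ],
)

```text
time: 41.38
tool_pos: [0.6058, 0.0466, 0.2549]
tcp_rot: [-1.911, -2.491, 0.003]
wrist_force: [-0.3, -0.5, 0.6]
width: 0.999
grip_force: 0.0
```

Request:
jog_arm(
  increments=[
    [[-0.81, -0.27, 0, 0, 0, 0, 1], [-0.81, -0.27, 0, 0, 0, 0, 1], [-0.81, -0.27, 0, 0, 0, 0, 1], [-0.81, -0.27, 0, 0, 0, 0, 1], [-0.81, -0.27, 0, 0, 0, 0, 1]],
  ],
)

```text
time: 41.8
tool_pos: [0.5987, -0.0822, 0.2552]
tcp_rot: [1.911, 2.493, 0.0]
wrist_force: [0.6, -1.0, 0.0]
width: 0.999
grip_force: 0.0
```

Request:
jog_arm(
  increments=[
    [[-0.81, -0.27, 0, 0, 0, 0, 1], [-0.81, -0.27, 0, 0, 0, 0, 1], [-0.81, -0.27, 0, 0, 0, 0, 1], [-0.81, -0.27, 0, 0, 0, 0, 1], [-0.81, -0.27, 0, 0, 0, 0, 1]],
  ],
)

```text
time: 42.22
tool_pos: [0.5911, -0.2103, 0.2551]
tcp_rot: [-1.912, -2.493, 0.0]
wrist_force: [0.4, -0.3, 0.5]
width: 0.998
grip_force: 0.0
```

Request:
jog_arm(
  increments=[
    [[-0.81, -0.27, 0, 0, 0, 0, 1], [-0.81, -0.27, 0, 0, 0, 0, 1], [-0.81, -0.27, 0, 0, 0, 0, 1], [-0.81, -0.27, 0, 0, 0, 0, 1], [-0.81, -0.27, 0, 0, 0, 0, 1]],
  ],
)

```text
time: 42.63
tool_pos: [0.5835, -0.3382, 0.255]
tcp_rot: [-1.912, -2.493, -0.0]
wrist_force: [1.0, 0.2, 0.1]
width: 1.004
grip_force: 0.0
```

Request:
jog_arm(
  increments=[
    [[0, 0, 0, 0, 0, 0, 1], [0, 0, 0, 0, 0, 0, 1], [0, 0, 0, 0, 0, 0, 1], [0, 0, 0, 0, 0, 0, 1], [0, 0, 0, 0, 0, 0, 1]],
  ],
)

```text
time: 43.05
tool_pos: [0.5839, -0.3357, 0.2552]
tcp_rot: [-1.91, -2.494, -0.0]
wrist_force: [0.3, 0.4, -0.0]
width: 1.002
grip_force: 0.0
```

Run:
```python
from h import *
go((583.1,-335.4,160.2),105)
im,_=snap("side","s10");cv2.imwrite("pics/s10c.png",cv2.resize(im[90:240,170:370],None,fx=4,fy=4,interpolation=cv2.INTER_CUBIC))
```

```text
t 43.05 pos [ 583.9 -335.7  255.2] a 105.11 zax [-0.  0. -1.] w 1.002 gf 0.0 F [ 0.3  0.4 -0. ]
to (583.1, -335.4, 160.2) units [ 0.01 -0.02  3.17] turnz 0.02 tilt xy units [-0.001 -0.005]
```

View pics/s10c.png

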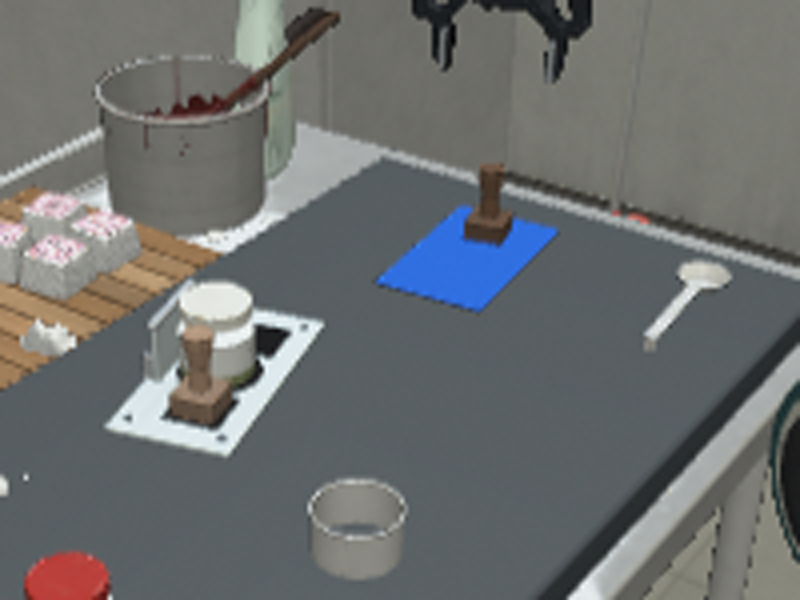

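The light stamp stands upright at its old spot, crop (200,375), beside the cream jar. Next is the dark stamp.

Request:
jog_arm(
  increments=[
    [[0, 0, 0.8, 0, 0, 0, 1], [0, 0, 0.9, 0, 0, 0, 1], [0, 0, 0.9, 0, 0, 0, 1], [0, 0, 0.5, 0, 0, 0, 1], [0, 0, 0.06, 0, 0, 0, 1]],
  ],
)

```text
time: 43.52
tool_pos: [0.5816, -0.3345, 0.1558]
tcp_rot: [-1.906, -2.488, 0.001]
wrist_force: [-0.7, 0.3, -0.2]
width: 1.001
grip_force: 0.0
```

Request:
jog_arm(
  increments=[
    [[0, 0, 0, 0, 0, 0, 1], [0, 0, 0, 0, 0, 0, 1], [0, 0, 0, 0, 0, 0, -1], [0, 0, 0, 0, 0, 0, -1], [0, 0, 0, 0, 0, 0, -1]],
  ],
  force=40,
)

```text
time: 43.93
tool_pos: [0.5846, -0.3374, 0.1623]
tcp_rot: [1.91, 2.491, 0.0]
wrist_force: [-0.9, -0.4, 0.3]
width: 0.6
grip_force: 0.0
```

Request:
jog_arm(
  increments=[
    [[0, 0, 0, 0, 0, 0, -1], [0, 0, 0, 0, 0, 0, -1], [0, 0, 0, 0, 0, 0, -1], [0, 0, 0, 0, 0, 0, -1], [0, 0, 0, 0, 0, 0, -1]],
  ],
)

```text
time: 44.35
tool_pos: [0.5839, -0.3372, 0.1613]
tcp_rot: [1.911, 2.492, -0.0]
wrist_force: [-0.4, -0.5, 4.5]
width: 0.256
grip_force: 39.2
```

Run:
```python
from h import *
go((634.3,-61.0,263),105)
```

```text
t 44.35 pos [ 583.9 -337.2  161.3] a 105.03 zax [ 0.001 -0.001 -1.   ] w 0.256 gf 39.2 F [-0.4 -0.5  4.5]
to (634.3, -61.0, 263) units [ 8.45  4.01 -3.4 ] turnz 0.0 tilt xy units [0.004 0.007]
```

Request:
jog_arm(
  increments=[
    [[0, 0, -0.4, 0, 0, 0, -1], [0, 0, -0.8, 0, 0, 0, -1], [0, 0, -0.9, 0, 0, 0, -1], [0, 0, -0.9, 0, 0, 0, -1], [0, 0, -0.5, 0, 0, 0, -1]],
  ],
)

```text
time: 44.77
tool_pos: [0.5847, -0.3374, 0.2695]
tcp_rot: [1.909, 2.49, 0.001]
wrist_force: [0.7, -0.2, -0.1]
width: 0.251
grip_force: 39.3
```

Request:
jog_arm(
  increments=[
    [[0.76, 0.36, 0, 0, 0, 0, -1], [0.76, 0.36, 0, 0, 0, 0, -1], [0.76, 0.36, 0, 0, 0, 0, -1], [0.76, 0.36, 0, 0, 0, 0, -1], [0.76, 0.36, 0, 0, 0, 0, -1]],
  ],
)

```text
time: 45.18
tool_pos: [0.6062, -0.2117, 0.2657]
tcp_rot: [-1.912, -2.492, -0.0]
wrist_force: [-0.4, 0.5, -0.6]
width: 0.251
grip_force: 39.3
```

Request:
jog_arm(
  increments=[
    [[0.76, 0.36, 0, 0, 0, 0, -1], [0.76, 0.36, 0, 0, 0, 0, -1], [0.76, 0.36, 0, 0, 0, 0, -1], [0.76, 0.36, 0, 0, 0, 0, -1], [0.76, 0.36, 0, 0, 0, 0, -1]],
  ],
)

```text
time: 45.6
tool_pos: [0.6288, -0.0874, 0.2657]
tcp_rot: [-1.912, -2.493, -0.0]
wrist_force: [0.4, 0.1, -1.3]
width: 0.255
grip_force: 39.3
```

Request:
jog_arm(
  increments=[
    [[0.76, 0.36, 0, 0, 0, 0, -1], [0, 0, 0, 0, 0, 0, -1], [0, 0, 0, 0, 0, 0, -1], [0, 0, 0, 0, 0, 0, -1], [0, 0, 0, 0, 0, 0, -1]],
  ],
)

```text
time: 46.02
tool_pos: [0.6333, -0.0647, 0.2655]
tcp_rot: [1.913, 2.492, -0.001]
wrist_force: [-0.6, 1.0, -0.7]
width: 0.256
grip_force: 39.3
```

Run:
```python
from h import *
go((634.8,-62.9,166.3),105)
```

```text
t 46.02 pos [633.3 -64.7 265.5] a 104.99 zax [-0. -0. -1.] w 0.256 gf 39.3 F [-0.6  1.  -0.7]
to (634.8, -62.9, 166.3) units [0.05 0.07 3.31] turnz -0.0 tilt xy units [-0.003  0.003]
```

Request:
jog_arm(
  increments=[
    [[0.05, 0.05, 0.6, 0, 0, 0, -1], [0, 0, 0.7, 0, 0, 0, -1], [0, 0, 0.7, 0, 0, 0, -1], [0, 0, 0.6, 0, 0, 0, -1], [0, 0, 0.3, 0, 0, 0, -1]],
  ],
)

```text
time: 46.43
tool_pos: [0.6328, -0.0631, 0.1756]
tcp_rot: [-1.912, -2.488, 0.004]
wrist_force: [-1.1, 0.2, -1.8]
width: 0.251
grip_force: 39.3
```

Request:
jog_arm(
  increments=[
    [[0, 0, 0.1, 0, 0, 0, -1], [0, 0, 0, 0, 0, 0, -1], [0, 0, 0, 0, 0, 0, -1], [0, 0, 0, 0, 0, 0, -1], [0, 0, 0, 0, 0, 0, -1]],
  ],
)

```text
time: 46.85
tool_pos: [0.6355, -0.0623, 0.1772]
tcp_rot: [1.91, 2.491, 0.002]
wrist_force: [-1.1, -0.6, -0.8]
width: 0.256
grip_force: 39.3
```

Request:
jog_arm(
  increments=[
    [[0, 0, 0.1, 0, 0, 0, -1], [0, 0, 0.1, 0, 0, 0, -1], [0, 0, 0.05, 0, 0, 0, -1], [0, 0, 0, 0, 0, 0, -1], [0, 0, 0, 0, 0, 0, -1]],
  ],
)

```text
time: 47.27
tool_pos: [0.6343, -0.0619, 0.1676]
tcp_rot: [-1.911, -2.493, 0.001]
wrist_force: [-0.6, -0.3, -0.7]
width: 0.253
grip_force: 39.3
```

Run:
```python
from h import *
go((634.8,-62.9,166.3),105)
```

```text
t 47.27 pos [634.3 -61.9 167.6] a 105.04 zax [-0.001  0.    -1.   ] w 0.253 gf 39.3 F [-0.6 -0.3 -0.7]
to (634.8, -62.9, 166.3) units [-0.04  0.01  0.04] turnz 0.01 tilt xy units [-0.006 -0.003]
```

Request:
jog_arm(
  increments=[
    [[-0.04, 0.01, 0.0, 0, 0, 0, -1], [0, 0, 0.04, 0, 0, 0, -1], [0, 0, 0.04, 0, 0, 0, -1], [0, 0, 0, 0, 0, 0, -1], [0, 0, 0, 0, 0, 0, -1]],
  ],
)

```text
time: 47.68
tool_pos: [0.6354, -0.0632, 0.1662]
tcp_rot: [1.911, 2.492, 0.001]
wrist_force: [-0.5, -0.8, 2.6]
width: 0.257
grip_force: 39.6
```

Request:
jog_arm(
  increments=[
    [[0, 0, 0.02, 0, 0, 0, -1], [0, 0, 0, 0, 0, 0, -1], [0, 0, 0, 0, 0, 0, -1], [0, 0, 0, 0, 0, 0, -1], [0, 0, 0, 0, 0, 0, -1]],
  ],
)

```text
time: 48.1
tool_pos: [0.6354, -0.0633, 0.1662]
tcp_rot: [1.911, 2.492, 0.001]
wrist_force: [-2.3, -0.6, 6.0]
width: 0.253
grip_force: 39.9
```

Contact is made about 0.7 mm off the target. I'll release, lift, back the arm away and take a last look.

Request:
jog_arm(
  increments=[
    [[0, 0, 0, 0, 0, 0, 1], [0, 0, 0, 0, 0, 0, 1], [0, 0, 0, 0, 0, 0, 1], [0, 0, 0, 0, 0, 0, 1], [0, 0, 0, 0, 0, 0, 1]],
  ],
)

```text
time: 48.52
tool_pos: [0.6349, -0.0631, 0.1646]
tcp_rot: [-1.911, -2.492, 0.0]
wrist_force: [-0.7, -0.5, 0.1]
width: 0.939
grip_force: 0.0
```

Request:
jog_arm(
  increments=[
    [[0, 0, -0.4, 0, 0, 0, 1], [0, 0, -0.8, 0, 0, 0, 1], [0, 0, -0.9, 0, 0, 0, 1], [0, 0, -0.9, 0, 0, 0, 1], [0, 0, -0.9, 0, 0, 0, 1]],
  ],
)

```text
time: 48.93
tool_pos: [0.635, -0.0631, 0.284]
tcp_rot: [1.912, 2.493, 0.0]
wrist_force: [0.8, -0.1, 0.6]
width: 1.002
grip_force: 0.0
```

Request:
jog_arm(
  increments=[
    [[-0.8, -0.7, 0, 0, 0, 0, 1], [-0.8, -0.7, 0, 0, 0, 0, 1], [-0.8, -0.7, 0, 0, 0, 0, 1], [-0.8, -0.7, 0, 0, 0, 0, 1], [-0.8, -0.7, 0, 0, 0, 0, 1]],
  ],
)

```text
time: 49.35
tool_pos: [0.5642, -0.2073, 0.2833]
tcp_rot: [1.91, 2.492, 0.0]
wrist_force: [-0.2, -0.3, -0.7]
width: 1.003
grip_force: 0.0
```

Request:
jog_arm(
  increments=[
    [[-0.8, -0.7, 0, 0, 0, 0, 1], [-0.8, -0.7, 0, 0, 0, 0, 1], [-0.8, -0.7, 0, 0, 0, 0, 1], [-0.8, -0.7, 0, 0, 0, 0, 1], [-0.8, -0.7, 0, 0, 0, 0, 1]],
  ],
)

```text
time: 49.77
tool_pos: [0.4937, -0.3507, 0.2832]
tcp_rot: [1.911, 2.492, 0.0]
wrist_force: [0.2, -0.5, 0.0]
width: 0.999
grip_force: 0.0
```

Run:
```python
from h import *
st()
im,d=snap("top","t11");s,_=snap("side","s11");im0=np.load("top0.npz")["im"]
f=lambda i:cv2.resize(i[140:180,210:290],None,fx=5,fy=5,interpolation=cv2.INTER_CUBIC)
o=np.zeros((600,800,3),np.uint8);o[:200,:400]=f(im0);o[:200,400:]=f(im)
o[200:600,:530]=cv2.resize(s[140:290,160:360],(530,400));cv2.imwrite("pics/fin.png",o)
p=viewer.camera_params("top");R,t=p["R"],p["t"];a=np.radians(15)
for n in("top0","t11"):
    D=np.load(n+".npz")["d"];v,u=np.mgrid[130:200,205:300];z=D[130:200,205:300]
    X=(np.c_[((u-p["cx"])/p["fx"]*z).ravel(),((v-p["cy"])/p["fy"]*z).ravel(),z.ravel()]-t)@R
    q=X[:,:2]-[.628,-.005];sx=q@[np.cos(a),np.sin(a)];sy=q@[-np.sin(a),np.cos(a)]
    for nm,k in(("L",(sy>.036)&(X[:,2]>.113)),("D",(sy<-.036)&(X[:,2]>.113)),("jar",(abs(sy)<.032)&(X[:,2]>.1)&(sx<.033))):
        print(n,nm,k.sum(),(1000*np.array([np.median(sx[k]),np.median(sy[k]),np.median(X[k,2])])).round(1))
```

```text
t 49.77 pos [ 493.7 -350.7  283.2] a 105.03 zax [ 0.001 -0.001 -1.   ] w 0.999 gf 0.0 F [ 0.2 -0.5  0. ]
top0 L 90 [-13.8  58.8 118.7]
top0 D 65 [-11.8 -52.  118.3]
top0 jar 300 [ -1.3   1.6 105.5]
t11 L 95 [-14.3  59.6 119.2]
t11 D 65 [-12.2 -52.6 118.9]
t11 jar 391 [ -0.6   1.2 112.4]
```

View pics/fin.png

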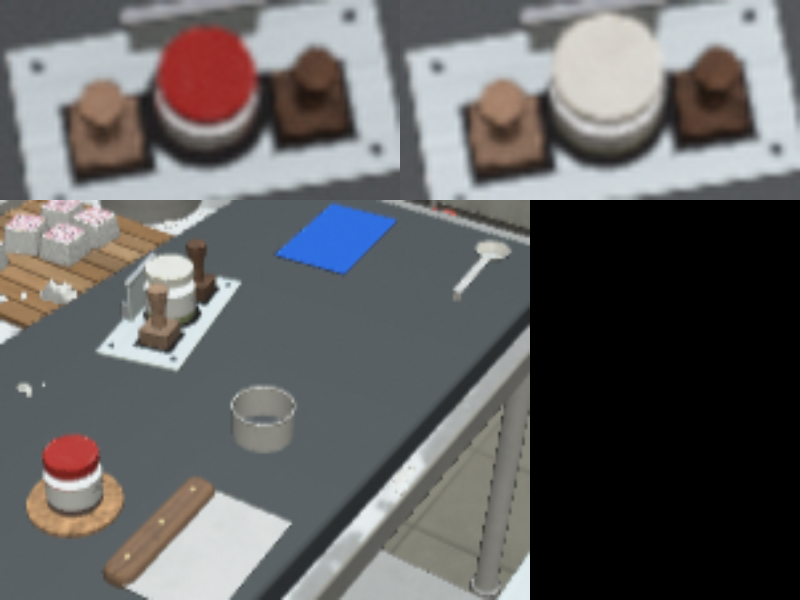

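In the before/after crops both stamps are back upright within about 1 mm of where they started. The cream jar is centred in the stand, the red jar is on the coaster, and the cutter, scraper and spoon look untouched.

```bash
python3 -c "
from workcell import bot;print(bot.finish_job())"
```

```text
the job is handed in; nothing more can be done
None
```

The job is done and handed in at about 50 s: the cream-lidded jar is centred in the stand, the red-lidded jar is in the middle of the coaster, both stamps are back upright within about 1 mm of where they stood, and the cutter, scraper and spoon were not touched.

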